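# Turn out the roll-top cupboard: hang up the caddies, stow the jars

### The job

Raise the slatted shutter of the roll-top cupboard until it stays up by itself, take out every steel caddy and hang each by its handle on a hook of its own on the rack, and stand every amber jar upright inside the cupboard. When all is in its place, pull the shutter fully down again; leave the garlic keeper and the tongs where they are.

Things in the scene. Friction and masses are not known exactly. Their poses are not given: they have to be found in the camera images.
- cupboard: Fixed wooden roll-top cupboard, 384 deep (x) x 450 wide (y) x 242 high. Origin: centre of its underside, on the counter; x points into it (the opening faces -x, to the robot), y along its width, z up. Side walls 15 thick at y = +-210 to 225, round-topped (radius 192 about the shutter's axis). A fixed front sill at x = -190 to -178 is 50 high.
- cupboard_floor (a point): Point on the inner floor (12 mm above the counter), 100 mm to the front (-x) of the cupboard's middle; axes as the cupboard's. With the shutter up, the front half of the cupboard (cupboard x -178 to -20, y +-210) is open from above; the rear half is roofed by the rolled-back shutter. A jar centred further forward than x = -130 would be in the closing shutter's way.
- shutter_axis (a point): Middle of the level axis (along y) about which the shutter's tracks curve, 50 mm above the cupboard's origin; axes as the cupboard's. The slats run at radius 180 about it.
- shutter (a joint): Slatted shutter in circular side tracks: 0 = fully down (closed), 1.4 rad = upper stop; grows as the handle is raised and rolls back. Its weight (0.7 kg, mostly in the bottom rail) pulls it shut when released below about 0.95 rad; beyond about 1.2 rad it rolls on to the upper stop and stays. Takes about 5 N at the handle.
- shutter_handle (a point): Middle of the shutter's handle: round steel bar, 12 mm diameter, 140 long along the cupboard's y, on two end posts 41 mm out from the slats. It runs on radius 225 about the shutter's axis: at shutter = 0 it is 22 degrees above the axis's level on the -x side (cupboard x = -209, z = 134), at 1.4 at x = +48, z = 270. Axes turn with the shutter.
- rack: Fixed hook rack: level wooden rail 440 long (y), 30 high, 14 thick, top 225 above the counter, on two posts at y = +-200. Origin: on the counter below the rail's front face; hooks stick out to -x at y = 130, 0, -130. Each: an 8 mm round prong leaves the rail at z = 207, falls to z = 200 at x = -58, then an upturned tip rises to x = -72, z = 220 (top at 224).
- hook0 (a point): Seat of hook 0 (y = 130 of the rack): on top of the prong, 52 mm out from the rail's front face, 205 mm above the counter; axes as the rack's.
- hook1 (a point): Seat of hook 1 (y = 0 of the rack): on top of the prong, 52 mm out from the rail's front face, 205 mm above the counter; axes as the rack's.
- hook2 (a point): Seat of hook 2 (y = -130 of the rack): on top of the prong, 52 mm out from the rail's front face, 205 mm above the counter; axes as the rack's.
- caddy0: Small open rectangular steel caddy (box 70 x 96 x 60 high, walls 3, 0.16 kg) with a rigid upright handle arching over its long (y) axis: legs at y = +-48, straight bar along y, 8 x 8 in section, centred 125 mm above the base; 61 mm free below the bar, 90 between the legs. Origin: centre of the underside. Starts on the cupboard's floor behind the shutter. May be absent.
- caddy1: Small open rectangular steel caddy (box 70 x 96 x 60 high, walls 3, 0.16 kg) with a rigid upright handle arching over its long (y) axis: legs at y = +-48, straight bar along y, 8 x 8 in section, centred 125 mm above the base; 61 mm free below the bar, 90 between the legs. Origin: centre of the underside. Starts on the cupboard's floor behind the shutter. May be absent.
- caddy2: Small open rectangular steel caddy (box 70 x 96 x 60 high, walls 3, 0.16 kg) with a rigid upright handle arching over its long (y) axis: legs at y = +-48, straight bar along y, 8 x 8 in section, centred 125 mm above the base; 61 mm free below the bar, 90 between the legs. Origin: centre of the underside. Starts on the cupboard's floor behind the shutter. May be absent.
- caddy0_bar (a point): Middle of this caddy's handle bar, 125 mm above its base; axes as the caddy's.
- caddy1_bar (a point): Middle of this caddy's handle bar, 125 mm above its base; axes as the caddy's.
- caddy2_bar (a point): Middle of this caddy's handle bar, 125 mm above its base; axes as the caddy's.
- jar0: Squat amber glass jar, 66 mm diameter, straight-sided to 64 high, cork lid to 78 high (56 diameter), 0.25 kg, heavy-based. Origin: centre of the underside, z up. Starts upright on the counter. May be absent.
- jar1: Squat amber glass jar, 66 mm diameter, straight-sided to 64 high, cork lid to 78 high (56 diameter), 0.25 kg, heavy-based. Origin: centre of the underside, z up. Starts upright on the counter. May be absent.
- garlic_keeper: Bystander: white ceramic garlic keeper, 100 mm diameter, 118 high, origin under its centre.
- tongs: Bystander: stainless salad tongs, 230 long, 58 wide, lying flat, 14 high; origin near their middle, x towards the spoon ends.

How it is judged:
By the outcome, as a careful person would: the job done as asked, in the order asked, and still so for the second after the job is handed in, with the robot touching nothing.
Of caddy0, caddy1, caddy2 only 2 to 3 are there at a start; the rules pass over those that are not, and their reading is None.
Of jar0, jar1 only 1 to 2 are there at a start; the rules pass over those that are not, and their reading is None.
At some moment in a run one of jar0, jar1 may be knocked a few centimetres aside while the robot is not near it.
It also fails if it takes over 210 s, if anything falls off the work surface, if the arm or the gripper's body presses on something with over 40 N, if the wrist force passes 120 N, or if a joint passes its speed limit or range.

### The arm

A 7-joint arm with a two-finger parallel gripper is mounted at the origin on the work surface. World frame = base frame: x ahead of the robot, y to its left, z up, the work surface at z = 0. Lengths are in m, angles in rad, forces in N, time in s.
With the tool pointing down it reaches from about 0.425 to 0.875 m from the base axis. Payload 4.7 kg.
Tool frame: the origin (TCP) lies at the very end of the fingers, on their centre line; the grasp point (between the pads) lies 19 mm behind it; z points along the fingers, y is the line along which they close (so a half turn about z gives the same grasp; the last joint's range is limited). The gripper opens to 87 mm and grips with 3 to 60 N. Pads are 19 mm wide; open, the fingers measure 117 mm over their backs; the gripper's body (75 mm by 190 mm) begins 51 mm behind the grasp point.
Start: joints at [1.171, 0.321, -0.07, 1.45, 0.023, 1.371, -0.057], TCP at [0.261, -0.595, 0.223] pointing down, gripper open.
Joint ranges: [-2.86, 2.86], [-0.3, 2.09], [-1.38, 1.24], [0.06, 2.45], [-1.56, 4.7], [0.09, 2.05], [-2.69, 2.69]. Speed limits (rad/s): [2.57, 2.57, 3.14, 3.14, 3.14, 3.14, 3.14].

### API

Orientations are given as a rotation vector (axis times angle).
In Python, from bench import ctrl, get_image, job gives the robot as it stands.
- The arm moves only by the shell command python3 -m crank 'ROWS' [FORCE]. ROWS is JSON, a list that holds one entry, the list of rows, each a list of 5 numbers: the shift along the tool's x, y, z in mm, then the turn about the tool's z in rad, then the closure, from -1 (fully open) to 1 (shut), so that 0 is half open. A call has 1 to 10 rows; each row shifts and turns the commanded pose from where the row before left it, along the tool's axes as they then stand; what a row does not reach is not made up. A row lasts 1/12 s, in which the tool goes at most 41.7 mm and 7.16 degrees, less where a joint would pass 70% of its speed; a pose out of reach is approached as far as the arm can. A call with a gripper value outside its range is refused whole. The fingers move at their own pace and stop on an object; FORCE is the grip in N (left out, the last holds). Time passes only in rows, so rows that do not move let the fingers close. It gives the time, the measured TCP pose, the force, the opening and the grip force at its end, in the units of the state.
- ctrl.get_state(): the state, without advancing time (a new reading comes with each control period).
- get_image(name): name is "scene" or "top" or "wrist"; returns a dict with "pixels" (400x640x3 uint8, red, green, blue), "fx", "fy", "cx", "cy" (pixels), "k1" (the pictures are not rectified: a ray, as slopes to the right and down, at radius r is drawn at 1 + k1 r^2 times it, then the intrinsics apply), "T" (4x4, takes a point from camera to world coordinates); the wrist camera has in their place "T_tool_cam" (4x4, takes a point from camera to tool coordinates, whose origin is the TCP and whose axes are the flange's). Camera axes: x right, y down, z forward; pixel columns grow to the right and rows downward; lengths in m; the calibration is good to about 2 mm. A picture is of the moment at which its call begins: read the wrist's pose just before it. There is no depth.
- job.close_job(): hands the job in; it is judged then, once.
The state is a dict: "time": time; "joint_positions": joint angles; "qd": joint speeds; "joint_torque": joint torques, N m; "position": TCP position; "tool_rot": TCP orientation; "ft_force": force on the tool from outside, world axes, zero at the start; "torque": the same for the moment, N m; "grip_width": opening from 0.0 (shut) to 1.0 (fully open); "grip_force": force on a finger pad.
Only numpy, scipy, OpenCV 4.12 (cv2) and the standard library are available. Lean on these libraries where they do the work, as an engineer would, in place of code of your own. Each camera call takes 0.05 s, during which the arm holds its last target. There are 200 camera calls.

## Working session

There is one attempt and no reset: what is moved stays moved. The work goes in short steps, Python scripts to look and compute and a shell command to move; the robot and the scene stay as the last step left them, time stands still between calls to the robot, and variables do not carry over. Pictures are saved under pics/ and viewed, at most 14 in all, crops included, and the job is handed in when it is done.

```bash
ls; mkdir -p pics
python3 - <<'E'
from bench import ctrl,get_image
import cv2,numpy as np
s=ctrl.get_state()
print({k:np.round(v,3) for k,v in s.items()})
for n in("scene","top"):
    d=get_image(n); cv2.imwrite(f"pics/{n}0.png",d["pixels"][:,:,::-1])
    print(n,[round(float(d[k]),3) for k in("fx","fy","cx","cy","k1")]);print(np.round(d["T"],3))
d=get_image("wrist");print(np.round(d["T_tool_cam"],3),d["fx"],d["k1"])
E
```

```text
pics
{'time': np.float64(0.0), 'joint_positions': array([ 1.171,  0.322, -0.07 ,  1.452,  0.023,  1.371, -0.057]), 'qd': array([-0.001, -0.001, -0.001,  0.   , -0.002, -0.001,  0.002]), 'joint_torque': array([-1.0000e-03, -4.9128e+01, -4.0500e-01, -3.1253e+01, -6.4000e-02,
        4.4000e-02,  0.0000e+00]), 'position': array([ 0.261, -0.595,  0.221]), 'tool_rot': array([-3.073e+00, -6.450e-01,  1.000e-03]), 'ft_force': array([0.689, 0.3  , 1.076]), 'torque': array([-0.029,  0.002, -0.019]), 'grip_force': np.float64(0.0), 'grip_width': np.float64(0.999)}
scene [467.764, 467.764, 319.518, 200.409, -0.123]
[[-0.659  0.584 -0.473  1.005]
 [ 0.752  0.503 -0.426  0.428]
 [-0.011 -0.637 -0.771  1.   ]
 [ 0.     0.     0.     1.   ]]
top [486.653, 486.653, 314.715, 198.252, -0.041]
[[-0.027 -0.996  0.088  0.355]
 [-1.     0.028  0.013 -0.071]
 [-0.015 -0.088 -0.996  1.482]
 [ 0.     0.     0.     1.   ]]
[[ 0.    -0.965 -0.264  0.072]
 [ 1.     0.     0.    -0.   ]
 [-0.    -0.264  0.965 -0.162]
 [ 0.     0.     0.     1.   ]] 278.44092584333777 -0.005028280275115285
```

View pics/scene0.png

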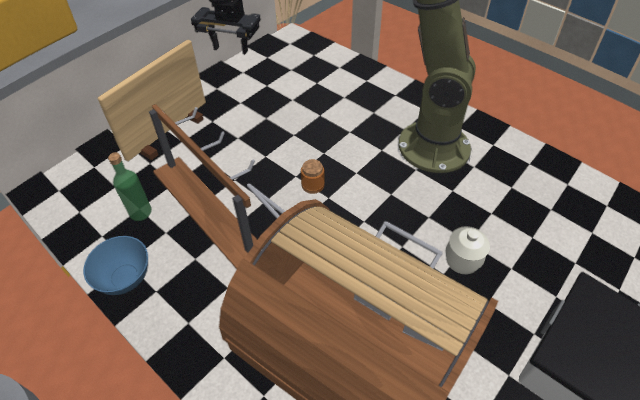

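View pics/top0.png

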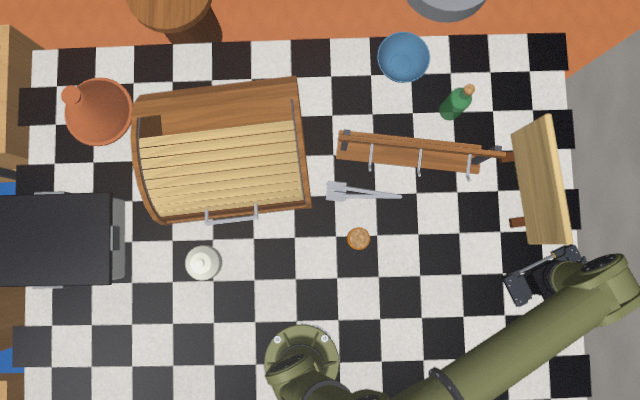

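The scene view shows a closed cupboard, its handle at (410,240), a jar at (313,176), the keeper at (467,250) and the rack left of the cupboard. The top view shows the handle at (207–257, 213), the jar at (358,238), the keeper at (203,263), the tongs at (363,190), and hooks at (371,157), (420,162) and (469,167). I'll enlarge the top view for precision.

```bash
cat > h.py <<'E'
import numpy as np,cv2
from scipy.spatial.transform import Rotation as R
from bench import ctrl,get_image
def K(d): return np.array([[d["fx"],0,d["cx"]],[0,d["fy"],d["cy"]],[0,0,1]])
def pose(s=None):
    s=s or ctrl.get_state(); T=np.eye(4); T[:3,:3]=R.from_rotvec(s["tool_rot"]).as_matrix(); T[:3,3]=s["position"]; return T
def grab(n):
    T=pose(); d=get_image(n)
    if n=="wrist": d["T"]=T@d["T_tool_cam"]
    return d
def rays(d,uv):
    uv=np.array(uv,float).reshape(-1,2); x=(uv-[d["cx"],d["cy"]])/[d["fx"],d["fy"]]
    y=x.copy()
    for _ in range(20): y=x/(1+d["k1"]*(y**2).sum(1,keepdims=True))
    v=np.c_[y,np.ones(len(y))]@d["T"][:3,:3].T
    return d["T"][:3,3],v/np.linalg.norm(v,axis=1,keepdims=True)
def onz(d,uv,z):
    o,v=rays(d,uv); return o+v*((z-o[2])/v[:,2])[:,None]
def proj(d,P):
    P=np.array(P,float).reshape(-1,3); c=(P-d["T"][:3,3])@d["T"][:3,:3]; y=c[:,:2]/c[:,2:]
    y=y*(1+d["k1"]*(y**2).sum(1,keepdims=True)); return y*[d["fx"],d["fy"]]+[d["cx"],d["cy"]]
def tri(d1,uv1,d2,uv2):
    (o1,v1),(o2,v2)=rays(d1,uv1),rays(d2,uv2); A=np.zeros((3,3));b=np.zeros(3)
    for o,v in((o1,v1[0]),(o2,v2[0])):
        M=np.eye(3)-np.outer(v,v);A+=M;b+=M@o
    return np.linalg.solve(A,b)
def save(d,name,box=None,k=1):
    im=d["pixels"][:,:,::-1]
    if box: im=im[box[1]:box[3],box[0]:box[2]]
    cv2.imwrite("pics/"+name,cv2.resize(im,None,fx=k,fy=k,interpolation=cv2.INTER_CUBIC))
def togo(P,yaw=None,s=None):
    "shift in tool mm to bring TCP to P; yaw = wanted world angle of tool y axis"
    T=pose(s); r=(T[:3,:3].T@(np.array(P)-T[:3,3]))*1000
    a=np.arctan2(T[1,1],T[0,1]); print("tool shift mm",np.round(r,1),"tool y yaw",round(a,3),
      "" if yaw is None else "turn about tool z %.3f"%(-((yaw-a+np.pi/2)%np.pi-np.pi/2)))
E
python3 - <<'E'
from h import *
d=grab("top");save(d,"t1.png",(125,60,525,280),2)
E
```

```text
(no output)
```

View pics/t1.png

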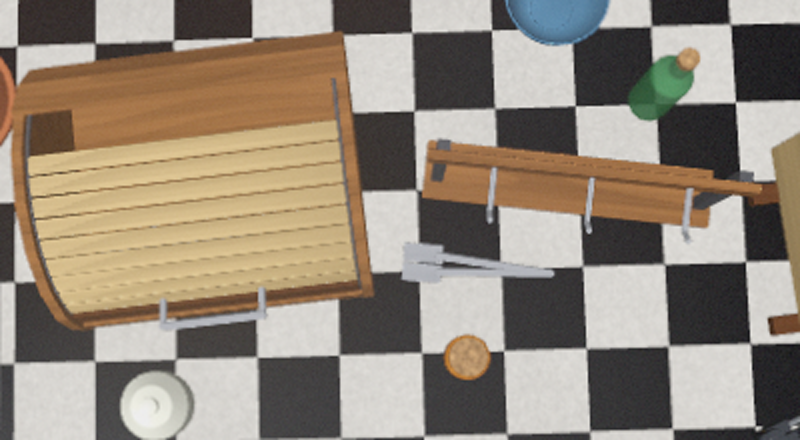

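Run:
```python
from h import *
d=grab("top")
f=lambda x,y:(125+x/2,60+y/2)
h=onz(d,[f(163,325),f(264,315)],.134);print("handle",h.round(3),np.linalg.norm(h[0]-h[1]))
t=onz(d,[f(490,219),f(588,230),f(686,239)],.222);print("hooktips",t.round(3),np.linalg.norm(t[0]-t[2]))
v=(h[0]-h[1])[:2];a=np.arctan2(v[1],v[0]);cy=a-np.pi/2;print("cup yaw",cy)
m=h.mean(0)[:2];c=m+.209*np.array([np.cos(cy),np.sin(cy)]);print("cup",c)
v=(t[0]-t[2])[:2];ry=np.arctan2(v[1],v[0])-np.pi/2;print("rack yaw",ry,"origin",t.mean(0)[:2]+.072*np.array([np.cos(ry),np.sin(ry)]))
print("rail front top ends",onz(d,[f(430,152),f(762,192)],.225).round(3))
print("jar",onz(d,f(467,357),.078),"keeper",onz(d,f(150,405),.118),"tongs",onz(d,[f(403,245),f(403,280),f(553,273)],.014))
# check
for y in(-.225,.225):
  for x in(-.192,.192):
    P=c+[np.cos(cy)*x-np.sin(cy)*y,np.sin(cy)*x+np.cos(cy)*y];print(x,y,(proj(d,[*P,.05])[0]-[125,60])*2)
s=ctrl.get_state();T=pose(s);print(T.round(3))
s=grab("scene")
o,vv=rays(s,[[384,229],[438,258]]);print(proj(s,h))
```

```text
handle [[0.415 0.249 0.134]
 [0.425 0.108 0.134]] 0.14163937738503646
hooktips [[ 0.538 -0.201  0.222]
 [ 0.52  -0.328  0.222]
 [ 0.505 -0.456  0.222]] 0.25663359682615855
cup yaw 0.07178286754769792
cup [0.62882364 0.19362449]
rack yaw -0.13041408826599943 origin [ 0.59236421 -0.33765628]
rail front top ends [[ 0.629 -0.126  0.225]
 [ 0.563 -0.558  0.225]]
jar [[ 0.36004739 -0.17566829  0.078     ]] keeper [[0.30449093 0.27236453 0.118     ]] tongs [[ 0.532271   -0.08919972  0.014     ]
 [ 0.47897242 -0.08767074  0.014     ]
 [ 0.48327749 -0.31474745  0.014     ]]
-0.192 -0.225 [374.48467481 295.98652587]
0.192 -0.225 [349.70942454  43.97189007]
-0.192 0.225 [ 72.73816081 325.92008779]
0.192 0.225 [55.76241711 74.6576426 ]
[[ 0.916  0.402 -0.     0.261]
 [ 0.402 -0.916  0.001 -0.595]
 [-0.    -0.001 -1.     0.222]
 [ 0.     0.     0.     1.   ]]
[[439.05234439 253.07288032]
 [384.89565249 222.54640723]]
```

```bash
python3 -m crank '[[[0,0,-36,0,-1],[0,0,-36,0,-1],[0,0,-36,0,-1],[0,0,-36,0,-1],[0,0,-36,0,-1]]]' && python3 -m crank '[[[35,-21,0,0,-1],[35,-21,0,0,-1],[35,-21,0,0,-1],[35,-21,0,0,-1],[35,-21,0,0,-1],[35,-21,0,0,-1],[35,-21,0,0,-1],[35,-21,0,0,-1],[35,-21,0,0,-1],[35,-21,0,0,-1]]]' && python3 -m crank '[[[10,-40,0,0,-1],[10,-40,0,0,-1],[10,-40,0,0,-1],[10,-40,0,0,-1],[10,-40,0,0,-1],[10,-40,0,0,-1],[10,-40,0,0,-1],[10,-40,0,0,-1],[10,-40,0,0,-1],[10,-40,0,0,-1]]]' && python3 -m crank '[[[0,0,0,-0.12,-1],[0,0,0,-0.12,-1],[0,0,0,-0.12,-1],[0,0,0,-0.12,-1],[0,0,0,-0.12,-1],[0,0,0,-0.12,-1],[0,0,0,-0.12,-1],[0,0,0,-0.12,-1],[0,0,0,-0.12,-1],[0,0,0,-0.12,-1]]]'
python3 - <<'E'
from h import *
d=grab("wrist");save(d,"w1.png")
d=grab("top");save(d,"t2.png")
togo((.42,.1785,.25),.072)
E
```

```text
time: 0.72
position: [0.2612, -0.5948, 0.4045]
tool_rot: [3.074, 0.645, -0.0]
ft_force: [0.4, -0.5, 0.7]
grip_width: 0.999
grip_force: 0.0
time: 1.55
position: [0.4981, -0.2604, 0.4028]
tool_rot: [3.074, 0.645, 0.0]
ft_force: [0.7, 0.1, 0.0]
grip_width: 1.0
grip_force: 0.0
time: 2.38
position: [0.4271, 0.1463, 0.4028]
tool_rot: [3.074, 0.645, 0.001]
ft_force: [0.7, -0.4, -0.1]
grip_width: 1.001
grip_force: 0.0
time: 3.22
position: [0.428, 0.1444, 0.4026]
tool_rot: [2.166, 2.275, -0.0]
ft_force: [0.1, 0.5, 0.2]
grip_width: 1.002
grip_force: 0.0
tool shift mm [ 34.5  -6.5 152.6] tool y yaw 0.044 turn about tool z -0.028
```

View pics/w1.png

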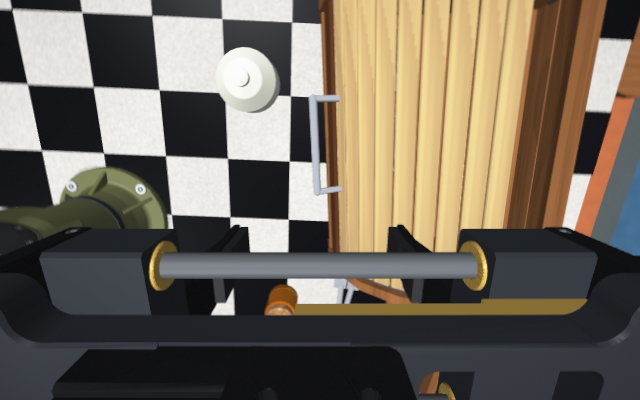

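View pics/t2.png

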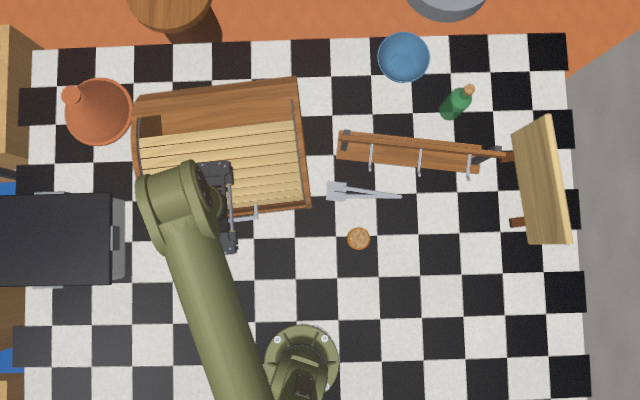

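The wrist view shows the handle's bar from (314,97) to (318,192). The top view confirms there is only one jar, at (358,238). I'll refine the handle position from the wrist camera.

Run:
```python
from h import *
d=grab("wrist")
h=onz(d,[(314,98),(318,191)],.134);print(h.round(4),np.linalg.norm(h[0]-h[1]));v=(h[0]-h[1])[:2]
print(np.arctan2(v[1],v[0])-np.pi/2, h.mean(0))
print("keeper",onz(d,(241,77),.118))
m=h.mean(0); togo((m[0],m[1],.21),.068)
```

```text
[[0.4176 0.25   0.134 ]
 [0.4296 0.1107 0.134 ]] 0.13984101921070569
0.08547379920273324 [0.42358825 0.18035079 0.134     ]
keeper [[0.30776995 0.27605576 0.118     ]]
tool shift mm [ 36.1  -3.  192.6] tool y yaw 0.04 turn about tool z -0.028
```

```bash
python3 -m crank '[[[36,-3,0,-0.035,0.3],[0,0,38,0,0.3],[0,0,38,0,0.3],[0,0,38,0,0.3],[0,0,38,0,0.3],[0,0,38,0,0.3],[0,0,0,0,0.3],[0,0,0,0,0.3]]]' ; python3 -c "
from h import *
togo((.4225,.179,.127),.078)"
```

```text
time: 4.03
position: [0.4225, 0.1797, 0.2119]
tool_rot: [-2.134, -2.303, 0.004]
ft_force: [0.7, 0.5, 1.1]
grip_width: 0.478
grip_force: 0.0
tool shift mm [-0.7  0.3 84.9] tool y yaw 0.076 turn about tool z -0.002
```

```bash
python3 -m crank '[[[0,0,0,0,0.3],[0,0,0,0,0.3],[0,0,0,0,0.3],[0,0,25,0,0.3],[0,0,25,0,0.3],[0,0,20,0,0.3],[0,0,15,0,0.3],[0,0,0,0,0.3]]]'; python3 -m crank '[[[0,0,0,0,1],[0,0,0,0,1],[0,0,0,0,1],[0,0,0,0,1],[0,0,0,0,1],[0,0,0,0,1]]]' 30
```

```text
time: 4.7
position: [0.4225, 0.1796, 0.1261]
tool_rot: [-2.132, -2.305, 0.004]
ft_force: [-0.3, -0.7, -0.0]
grip_width: 0.353
grip_force: 0.0
time: 5.2
position: [0.4216, 0.1803, 0.1285]
tool_rot: [-2.131, -2.306, 0.006]
ft_force: [-8.8, -1.3, 6.9]
grip_width: 0.124
grip_force: 30.0
```

```bash
python3 -m crank '[[[0,6.5,-14.4,0,1],[0,7.3,-13.9,0,1],[0,8.3,-13.3,0,1],[0,9.3,-12.7,0,1],[0,10.1,-12.1,0,1],[0,11,-11.3,0,1],[0,11.7,-10.6,0,1],[0,12.4,-9.6,0,1],[0,13,-8.7,0,1],[0,13.7,-7.9,0,1]]]' && python3 -m crank '[[[0,14.1,-6.9,0,1],[0,14.7,-5.9,0,1],[0,15,-4.9,0,1],[0,15.3,-3.7,0,1],[0,15.5,-2.7,0,1],[0,15.7,-1.6,0,1],[0,15.7,-0.5,0,1],[0,15.8,0.6,0,1],[0,15.6,1.7,0,1],[0,13,2.5,0,1]]]'
```

```text
time: 6.03
position: [0.5235, 0.1893, 0.2446]
tool_rot: [-2.129, -2.306, 0.007]
ft_force: [-8.4, -0.3, 8.2]
grip_width: 0.124
grip_force: 30.0
time: 6.87
position: [0.6771, 0.2015, 0.2649]
tool_rot: [-2.131, -2.306, -0.004]
ft_force: [-1.7, 2.1, 17.4]
grip_width: 0.122
grip_force: 30.1
```

```bash
python3 -m crank '[[[0,0,0,0,0.3],[0,0,0,0,0.3],[0,0,0,0,0.3],[0,0,0,0,0.3],[0,0,-20,0,0.3],[0,0,-30,0,-1],[0,0,-38,0,-1],[0,-38,-38,0,-1],[0,-38,0,0,-1],[0,-38,0,0,-1]]]'; python3 -m crank '[[[0,-38,0,0,-1],[0,-38,0,0,-1],[0,-38,0,0,-1],[0,-20,0,0,-1],[-35,0,0,0,-1],[-35,0,0,0,-1],[-35,0,0,0,-1],[0,0,0,0,-1]]]'
python3 - <<'E'
from h import *
d=grab("wrist");save(d,"w2.png")
E
```

```text
time: 7.7
position: [0.5709, 0.1923, 0.3828]
tool_rot: [2.133, 2.305, 0.006]
ft_force: [-1.3, 0.2, 0.2]
grip_width: 0.646
grip_force: 0.0
time: 8.37
position: [0.4462, 0.0681, 0.3811]
tool_rot: [2.144, 2.29, -0.004]
ft_force: [0.2, -1.8, -1.1]
grip_width: 0.996
grip_force: 0.0
```

View pics/w2.png

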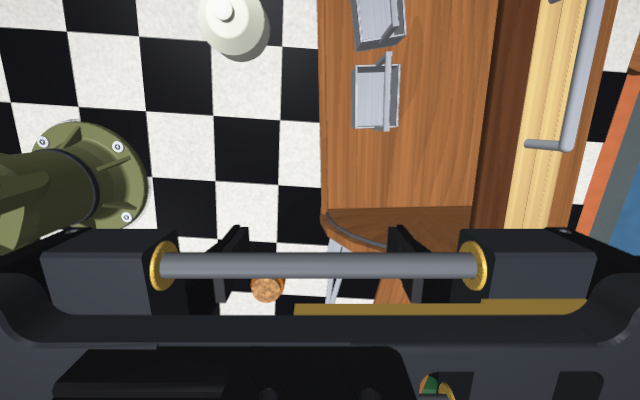

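The shutter is up. Two caddies show at about (378,20) and (380,95), with bars near (390,20) and (388,90). I'll shift left to see the rest.

```bash
python3 -m crank '[[[35,0,-20,0,-1],[35,0,-20,0,-1],[35,0,-20,0,-1],[0,0,0,0,-1],[0,0,0,0,-1]]]'
python3 - <<'E'
from h import *
d=grab("wrist");save(d,"w3.png")
E
```

```text
time: 8.83
position: [0.4368, 0.1848, 0.4423]
tool_rot: [2.124, 2.312, 0.004]
ft_force: [0.1, -0.0, -0.2]
grip_width: 0.997
grip_force: 0.0
```

View pics/w3.png

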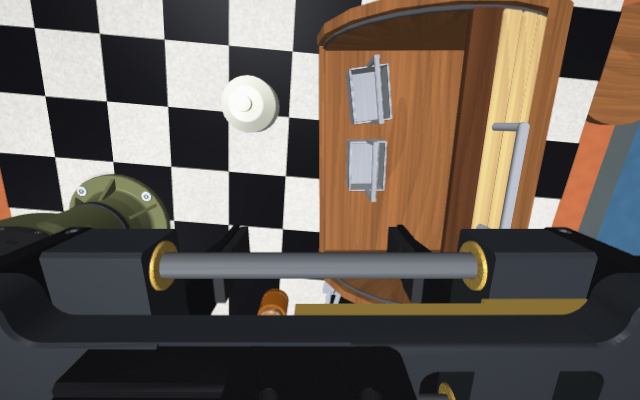

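Just two caddies. The bar of A runs (376,56)–(382,122), and the bar of B runs (377,141)–(373,200).

Run:
```python
from h import *
d=grab("wrist")
im=cv2.resize(d["pixels"][30:230,310:430],None,fx=4,fy=4,interpolation=cv2.INTER_CUBIC)[:,:,::-1]
cv2.imwrite("pics/w3c.png",im[:600]) if 0 else cv2.imwrite("pics/w3c.png",cv2.resize(im,(360,600)))
for n,p in(("A",[(376,56),(382,122)]),("B",[(377,141),(373,200)])):
    h=onz(d,p,.137);v=(h[0]-h[1])[:2];print(n,h.mean(0).round(4),"len",np.linalg.norm(v).round(3),"yaw of y",np.arctan2(v[1],v[0])-np.pi/2)
```

```text
A [0.5235 0.3105 0.137 ] len 0.098 yaw of y 0.23390803254512837
B [0.5344 0.1819 0.137 ] len 0.101 yaw of y 0.06773203539189798
```

View pics/w3c.png

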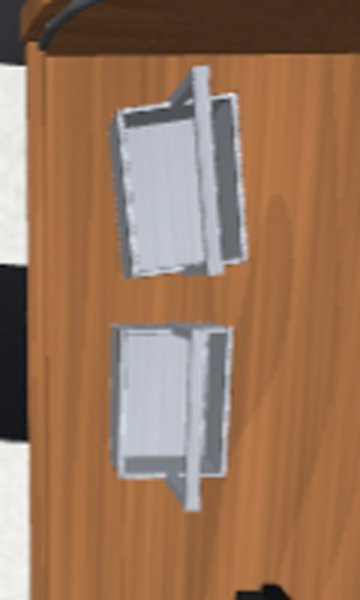

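Refined bar ends: A (377.3,52.3)–(382,121.3), B (375.7,139.3)–(374,200). The shutter's front edge is near (467,150). I'll check whether the gripper body clears that edge.

```bash
cat >> h.py <<'E'
C0=np.array([.631,.195]);CY=.078
def cup(p):
    c,s=np.cos(CY),np.sin(CY);q=np.array(p)[...,:2]-C0;return np.stack([q[...,0]*c+q[...,1]*s,-q[...,0]*s+q[...,1]*c],-1)
def world(x,y,z=0):
    c,s=np.cos(CY),np.sin(CY);return np.array([C0[0]+x*c-y*s,C0[1]+x*s+y*c,z])
E
python3 - <<'E'
from h import *
d=grab("wrist")
for n,p in(("A",[(377.3,52.3),(382,121.3)]),("B",[(375.7,139.5),(374,200)])):
    h=onz(d,p,.140);v=(h[0]-h[1])[:2];print(n,h.mean(0).round(4),"cup",cup(h.mean(0)).round(4),"len",np.linalg.norm(v).round(3),"yaw",np.arctan2(v[1],v[0])-np.pi/2)
print("edge cup",cup(onz(d,[(467,60),(468,150),(472,210)],.227)))
print("sill cup",cup(onz(d,[(321,60),(320,130),(320,220)],.05)))
print("handle cup",cup(onz(d,[(522,128),(508,222)],.27)))
E
```

```text
A [0.5236 0.3115 0.14  ] cup [-0.098   0.1245] len 0.101 yaw 0.20816785516366498
B [0.5331 0.1819 0.14  ] cup [-0.0986 -0.0054] len 0.102 yaw 0.10432728833983185
edge cup [[-0.01026542  0.1471878 ]
 [ 0.00650755  0.03730442]
 [ 0.02420746 -0.04680536]]
sill cup [[-0.18847373  0.18157041]
 [-0.19001591  0.05822682]
 [-0.1896098  -0.12560948]]
handle cup [[ 0.04281647  0.06681174]
 [ 0.0474473  -0.04902167]]
```

```bash
python3 -c "
from h import *
togo(world(-.130,-.0054,.25),.09)"
```

```text
tool shift mm [ -5.6  64.1 190.2] tool y yaw 0.077 turn about tool z -0.013
```

```bash
python3 -m crank '[[[-3,32,0,-0.013,-1],[-2,32,0,0,-1],[0,0,38,0,-1],[0,0,38,0,-1],[0,0,38,0,-1],[0,0,38,0,-1],[0,0,38,0,-1],[0,0,0,0,-1]]]'
python3 - <<'E'
from h import *
togo(world(-.130,-.0054,.118),.09)
save(grab("wrist"),"w4.png");save(grab("scene"),"s4.png")
E
```

```text
time: 9.65
position: [0.4972, 0.1777, 0.2423]
tool_rot: [-2.116, -2.312, 0.021]
ft_force: [-1.3, -0.9, -0.7]
grip_width: 0.999
grip_force: 0.0
tool shift mm [  1.8   6.6 124.3] tool y yaw 0.088 turn about tool z -0.002
```

View pics/w4.png

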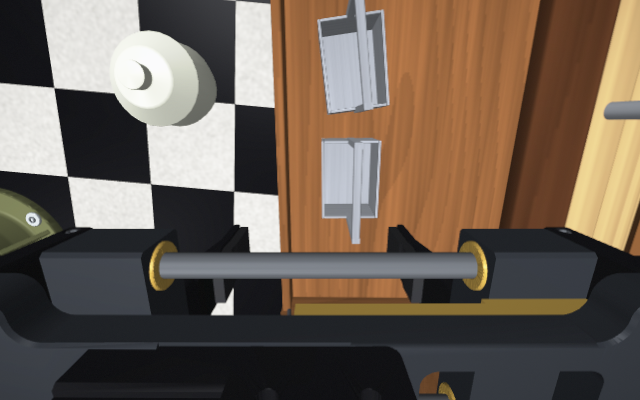

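B's bar runs (359,140)–(356,243) and lies between the finger planes. I'll refine its position.

Run:
```python
from h import *
d=grab("wrist")
h=onz(d,[(359.5,141),(356,243)],.141);v=(h[0]-h[1])[:2]
print("B",h.mean(0).round(4),cup(h.mean(0)).round(4),np.linalg.norm(v),np.arctan2(v[1],v[0])-np.pi/2)
T=pose();print("in tool",((h-T[:3,3])@T[:3,:3]*1000).round(1))
print("now",cup(T[:2,3]))
```

```text
B [0.5407 0.1855 0.141 ] [-0.0907 -0.0025] 0.10569714360842188 0.09377538072020708
in tool [[ 53.7  37.8 111.5]
 [-52.   38.3 111.5]]
now [-0.12892758 -0.00379456]
```

```bash
python3 -m crank '[[[1,5,30,0,-1],[0,0,30,0,-1],[0,0,25,0,-1],[0,0,0,0,-1],[0,0,0,0,-1]]]'
python3 - <<'E'
from h import *
d=grab("wrist");T=pose();print(cup(T[:2,3]),T[:3,2])
save(d,"w5.png")
E
```

```text
time: 10.22
position: [0.5079, 0.1833, 0.1678]
tool_rot: [2.118, 2.319, 0.002]
ft_force: [0.8, 0.2, 0.8]
grip_width: 1.003
grip_force: 0.0
[-0.12282894 -0.00169476] [ 0.00387822  0.0012037  -0.99999176]
```

View pics/w5.png

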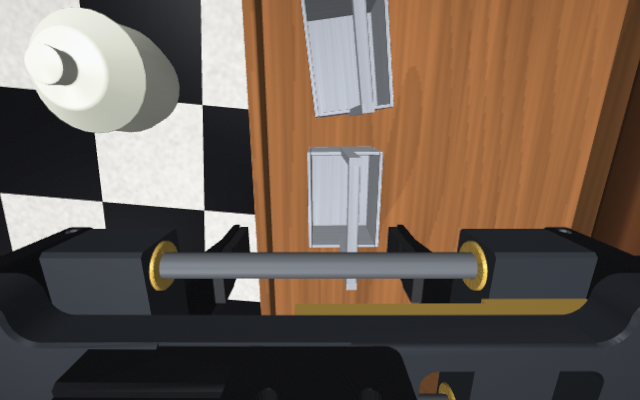

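Run:
```python
from h import *
d=grab("wrist");T=pose()
h=onz(d,[(353.5,157),(351.5,290)],.141);print("in tool",((h-T[:3,3])@T[:3,:3]*1000).round(1),np.linalg.norm(h[0]-h[1]))
```

```text
in tool [[ 49.1  23.8  28.4]
 [-53.8  25.8  28.3]] 0.10293063346056394
```

```bash
python3 -m crank '[[[-2,-6,0,0.02,-1],[0,0,25,0,-1],[0,0,25,0,-1],[0,0,0,0,-1],[0,0,0,0,0],[0,0,0,0,0.2],[0,0,0,0,0.4],[0,0,0,0,0.6],[0,0,0,0,0.8],[0,0,0,0,1]]]' 15; python3 -m crank '[[[0,0,0,0,1],[0,0,0,0,1],[0,0,0,0,1],[0,0,0,0,1],[0,0,0,0,1],[0,0,0,0,1]]]'
python3 - <<'E'
from h import *
d=grab("wrist");T=pose();print(cup(T[:2,3]),T[:3,2])
save(d,"w6.png")
E
```

```text
time: 11.15
position: [0.5018, 0.1808, 0.1168]
tool_rot: [2.141, 2.298, 0.002]
ft_force: [0.4, 0.8, 0.8]
grip_width: 0.634
grip_force: 0.3
time: 11.65
position: [0.5009, 0.1805, 0.1158]
tool_rot: [-2.141, -2.299, 0.0]
ft_force: [0.3, 0.4, 0.1]
grip_width: 0.172
grip_force: 0.2
[-0.13083282 -0.0042945 ] [-2.82475112e-04 -1.32185235e-04 -9.99999951e-01]
```

View pics/w6.png

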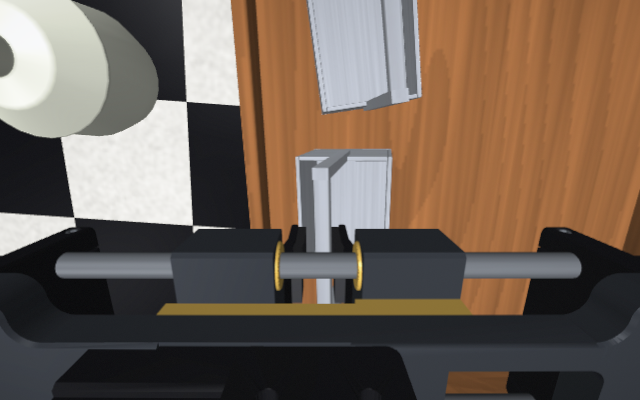

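The bar came to the middle of the gripper (col 320), but the box is still centred near col 344, so the caddy tips about 15°. A firm grip with the flat pads should square it up.

```bash
python3 -m crank '[[[0,0,0,0,1],[0,0,0,0,1],[0,0,0,0,1],[0,0,0,0,1],[0,0,-10,0,1],[0,0,-10,0,1],[0,0,-10,0,1],[0,0,0,0,1],[0,0,0,0,1]]]' 55
python3 - <<'E'
from h import *
d=grab("wrist");T=pose();print(cup(T[:2,3]),T[:3,2])
save(d,"w7.png",(220,120,460,320),2)
E
```

```text
time: 12.45
position: [0.5019, 0.1808, 0.1472]
tool_rot: [2.14, 2.297, 0.003]
ft_force: [-0.6, 0.2, -2.1]
grip_width: 0.074
grip_force: 54.6
[-0.13047622 -0.00432841] [ 9.67009863e-04 -1.73097816e-04 -9.99999517e-01]
```

View pics/w7.png

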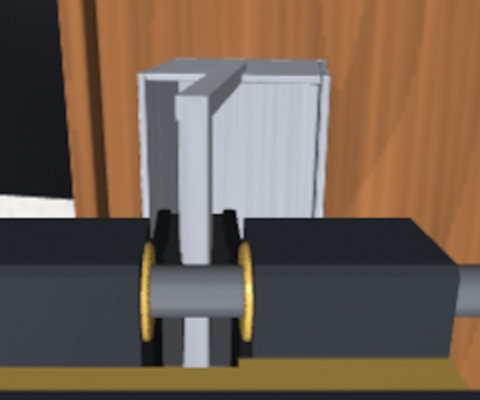

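It's lifted but still tilted: the rim's centre is near col 336 and the bar is at col 317. I'll set it down further forward inside the cupboard, let it settle upright, and regrasp off-centre, which hanging needs anyway.

```bash
python3 -m crank '[[[0,-15,0,0,1],[0,-15,0,0,1],[0,0,10,0,1],[0,0,9,0,1],[0,0,4,0,1],[0,0,0,0,1]]]'; python3 -m crank '[[[0,0,0,0,0.7],[0,0,0,0,0.5],[0,0,0,0,0.2],[0,0,0,0,-0.2],[0,0,0,0,-1],[0,0,0,0,-1],[0,0,0,0,-1],[0,0,0,0,-1],[0,0,0,0,-1],[0,0,0,0,-1]]]'
python3 - <<'E'
from h import *
d=grab("wrist");T=pose();print(cup(T[:2,3]))
save(d,"w8.png",(200,80,480,300),2)
E
```

```text
time: 13.0
position: [0.4705, 0.1779, 0.1212]
tool_rot: [-2.14, -2.297, 0.003]
ft_force: [0.1, -0.3, -1.5]
grip_width: 0.076
grip_force: 54.6
time: 13.83
position: [0.4709, 0.1784, 0.1229]
tool_rot: [-2.141, -2.299, 0.001]
ft_force: [-0.5, 0.3, -0.5]
grip_width: 0.747
grip_force: 0.0
[-0.16086996 -0.00406267]
```

View pics/w8.png

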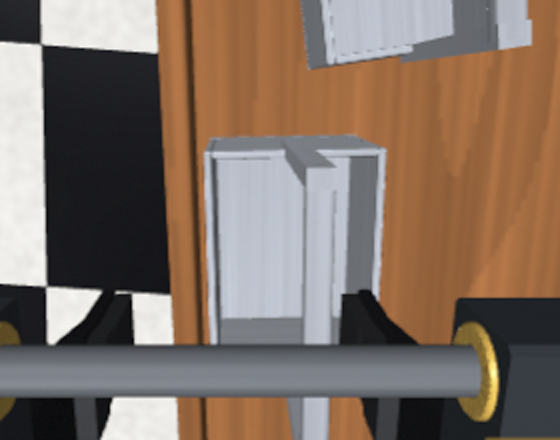

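It stands upright now, with its bar from (360,163) to (357,297). I have one picture left, so I'll measure numerically from here on.

Run:
```python
from h import *
d=grab("wrist");T=pose()
h=onz(d,[(360,162.5),(357.5,297)],.141);q=((h-T[:3,3])@T[:3,:3]*1000);print("in tool",q.round(1),cup(h).round(4))
d=grab("wrist")  # row profile across bar, to find bar by numbers alone
g=cv2.cvtColor(d["pixels"],cv2.COLOR_RGB2HSV)
print("S",g[180,300:400:3,1]);print("V",g[180,300:400:3,2])
```

```text
in tool [[ 52.   21.7 -18.2]
 [-27.9  23.4 -18.1]] [[-0.1388  0.0477]
 [-0.1377 -0.0321]]
S [154  16  18  18  21  20  20  20  19  21  20  20  20  20  20  20  20  19
  21  21  21  21  20  21  21  16  20  18  18  18  21 154 154 152]
V [167 203 126 169 202 206 203 203 200 204 202 202 204 206 202 204 205 177
 198 199 208 209 183 207 206 115 116 114 115 111 209 161 156 166]
```

```bash
python3 -m crank '[[[-13,11,0,-0.02,-1],[-13,11.5,0,0,-1],[0,0,5,0,-1],[0,0,0,0,-1],[0,0,0,0,0.5],[0,0,0,0,1],[0,0,0,0,1],[0,0,0,0,1],[0,0,0,0,1],[0,0,0,0,1]]]' 50; python3 -m crank '[[[0,0,0,0,1],[0,0,0,0,1],[0,0,0,0,1],[0,0,0,0,1],[0,0,-10,0,1],[0,0,-20,0,1],[0,0,-20,0,1],[0,0,0,0,1],[0,0,0,0,1]]]'
python3 - <<'E'
from h import *
d=grab("wrist");T=pose();print(T[:3,3],cup(T[:2,3]))
g=cv2.cvtColor(d["pixels"],cv2.COLOR_RGB2HSV);m=(g[...,1]<60)&(g[...,2]>60)
for r in (140,150,160,170,180,190,200,210): 
    c=np.flatnonzero(m[r,260:440])+260; print(r,[(int(a[0]),int(a[-1])) for a in np.split(c,np.flatnonzero(np.diff(c)>1)+1) if len(a)>2])
togo((.436,-.472,.36),-.14)
E
```

```text
time: 14.82
position: [0.4955, 0.1546, 0.118]
tool_rot: [2.117, 2.32, 0.0]
ft_force: [-0.8, -0.4, 0.4]
grip_width: 0.632
grip_force: 0.0
time: 15.57
position: [0.4966, 0.1547, 0.1696]
tool_rot: [2.117, 2.318, 0.004]
ft_force: [0.3, -0.2, -0.8]
grip_width: 0.019
grip_force: 0.0
[0.49581251 0.15435321 0.16839332] [-0.13794369 -0.02998927]
140 [(279, 355)]
150 [(279, 355)]
160 [(280, 354)]
170 [(280, 354)]
180 [(281, 354)]
190 [(281, 353)]
200 [(260, 266), (281, 353)]
210 [(260, 267), (282, 353)]
tool shift mm [-618.4 -116.3 -191.5] tool y yaw 0.091 turn about tool z 0.231
```

```bash
python3 -m crank '[[[0,0,0,0,-0.2],[0,0,0,0,-0.2],[0,0,0,0,-0.2],[0,0,0,0,-0.2],[0,0,0,0,-0.2],[0,0,0,0,-0.2],[0,0,0,0,-0.2],[0,0,25,0,-0.2],[0,0,25,0,-0.2],[0,0,0,0,-0.2]]]'; python3 -m crank '[[[0,0,0,0,1],[0,0,0,0,1],[0,0,0,0,1],[0,0,0,0,1],[0,0,0,0,1],[0,0,0,0,1],[0,0,0,0,1],[0,0,0,0,1],[0,0,0,0,1],[0,0,0,0,1]]]'
```

```text
time: 16.45
position: [0.4925, 0.1531, 0.1138]
tool_rot: [-2.115, -2.317, 0.01]
ft_force: [-1.8, -0.6, -0.7]
grip_width: 0.585
grip_force: 0.0
time: 17.28
position: [0.496, 0.1544, 0.1181]
tool_rot: [2.118, 2.32, 0.001]
ft_force: [1.4, 0.4, -0.2]
grip_width: 0.083
grip_force: 50.0
```

```bash
python3 -m crank '[[[0,0,-15,0,1],[0,0,-30,0,1],[0,0,-35,0,1],[0,0,-35,0,1],[0,0,-35,0,1],[0,0,-35,0,1],[0,0,-35,0,1],[0,0,-22,0,1],[0,0,0,0,1]]]'
python3 - <<'E'
from h import *
d=grab("wrist");T=pose();print(T[:3,3],cup(T[:2,3]))
g=cv2.cvtColor(d["pixels"],cv2.COLOR_RGB2HSV);m=(g[...,1]<60)&(g[...,2]>60)
for r in (140,160,180,200,): 
    c=np.flatnonzero(m[r,240:440])+240; print(r,[(int(a[0]),int(a[-1])) for a in np.split(c,np.flatnonzero(np.diff(c)>1)+1) if len(a)>2])
togo((.436,-.472,.36),-.14)
E
```

```text
time: 18.03
position: [0.4972, 0.1553, 0.3647]
tool_rot: [2.115, 2.317, 0.009]
ft_force: [0.8, 0.5, -2.9]
grip_width: 0.087
grip_force: 50.0
[0.49641792 0.15490189 0.3617633 ] [-0.13729737 -0.02948943]
140 [(240, 250), (271, 366)]
160 [(240, 249), (272, 365)]
180 [(248, 364)]
200 [(248, 363)]
tool shift mm [-618.8 -117.3    1.1] tool y yaw 0.091 turn about tool z 0.231
```

```bash
python3 -m crank '[[[-20,-3,0,0,1],[-35,-6,0,0,1],[-38,-7,0,0,1],[-38,-7,0,0,1],[-38,-7,0,0,1],[-38,-7,0,0,1],[-38,-7,0,0,1],[-38,-7,0,0,1],[-38,-7,0,0,1],[-38,-7,0,0,1]]]'; python3 -m crank '[[[-38,-7,0,0,1],[-38,-7,0,0,1],[-38,-7,0,0,1],[-38,-7,0,0,1],[-38,-7,0,0,1],[-35,-7,0,0,1],[-20,-5,0,0.08,1],[0,0,0,0.08,1],[0,0,0,0.07,1],[0,0,0,0,1]]]';  python3 - <<'E'
from h import *
togo((.436,-.472,.225),-.14)
a=grab("wrist")["pixels"];b=grab("scene")["pixels"][60:260,60:380];t=grab("top")["pixels"][100:200,320:520]
b=cv2.resize(b,(400,250));t=cv2.resize(t,(400,200),interpolation=cv2.INTER_CUBIC)
r=np.zeros((250,800,3),np.uint8);r[:,:400]=b;r[:200,400:]=t
im=np.vstack([cv2.resize(a[:280],(800,350)),r]);cv2.imwrite("pics/m1.png",im[:,:,::-1])
E
```

```text
time: 18.92
position: [0.462, -0.2106, 0.3575]
tool_rot: [-2.116, -2.318, 0.002]
ft_force: [1.2, 1.0, -2.2]
grip_width: 0.084
grip_force: 50.0
time: 19.75
position: [0.4382, -0.4572, 0.3566]
tool_rot: [-2.369, -2.055, 0.0]
ft_force: [0.3, 0.6, -1.8]
grip_width: 0.086
grip_force: 50.0
tool shift mm [-15.4   0.4 131.6] tool y yaw -0.142 turn about tool z -0.002
```

View pics/m1.png

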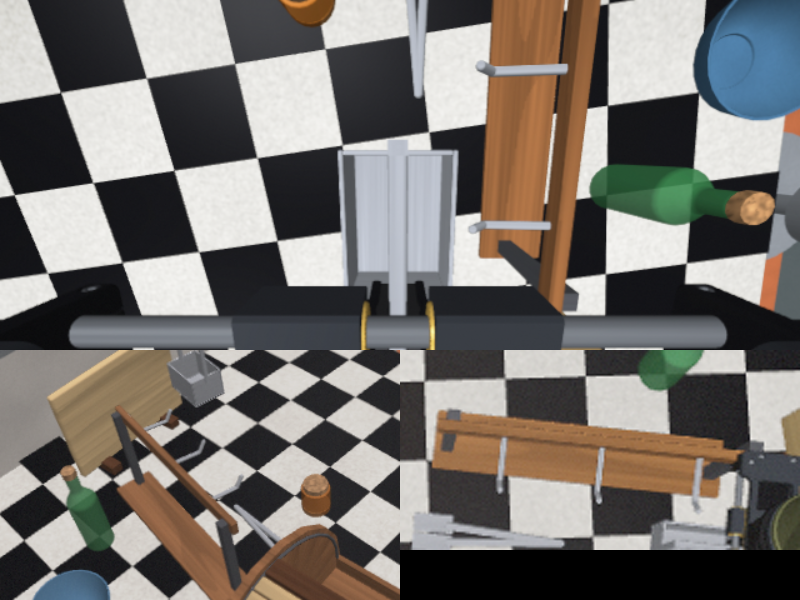

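Hook 1 has its tip at (386,54) and base at (454,55). Hook 2 has its tip at (381,183) and base at (439,181). The caddy hangs upright in the grip.

Run:
```python
from h import *
d=grab("wrist")
t=onz(d,[(386.4,53.6),(380.8,183.2)],.221);b=onz(d,[(453.6,55.2),(439.2,180.8)],.209)
print("tips",t.round(4),"bases",b.round(4))
v=(t[0]-t[1])[:2];print(np.linalg.norm(v),np.arctan2(v[1],v[0])-np.pi/2)
v=(b-t)[:,:2];print(np.arctan2(v[:,1],v[:,0]),np.linalg.norm(v,axis=1))
```

```text
tips [[ 0.5234 -0.3301  0.221 ]
 [ 0.5079 -0.4585  0.221 ]] bases [[ 0.5941 -0.3386  0.209 ]
 [ 0.5765 -0.4677  0.209 ]]
0.12934704546545678 -0.12005553064079066
[-0.11927287 -0.1327425 ] [0.0711928  0.06913765]
```

```bash
python3 -c "
from h import *
togo((.437,-.476,.221),-.125)"
```

```text
tool shift mm [-19.5   0.9 137.9] tool y yaw -0.137 turn about tool z -0.012
```

```bash
python3 -m crank '[[[-19.5,1,0,-0.012,1],[0,0,30,0,1],[0,0,35,0,1],[0,0,35,0,1],[0,0,25,0,1],[0,0,13,0,1],[0,0,0,0,1],[0,0,0,0,1]]]'; python3 -c "
from h import *
togo((.527,-.487,.221),-.125)"
```

```text
time: 20.62
position: [0.4374, -0.4767, 0.2225]
tool_rot: [2.357, 2.077, -0.0]
ft_force: [0.2, -0.2, -1.5]
grip_width: 0.083
grip_force: 50.0
tool shift mm [ 1.1 90.2  1.5] tool y yaw -0.126 turn about tool z -0.001
```

```bash
python3 -m crank '[[[0,15,0,0,1],[0,20,0,0,1],[0,20,0,0,1],[0,20,0,0,1],[0,15,0,0,1],[0,0,0,0,1]]]' && python3 -m crank '[[[0,0,10,0,1],[0,0,8,0,1],[0,0,6,0,1],[0,0,4,0,1],[0,0,0,0,1]]]'
```

```text
time: 21.12
position: [0.5315, -0.4875, 0.2245]
tool_rot: [2.35, 2.077, 0.005]
ft_force: [1.0, 2.2, -2.3]
grip_width: 0.085
grip_force: 50.0
time: 21.53
position: [0.525, -0.4881, 0.1924]
tool_rot: [-2.357, -2.073, 0.001]
ft_force: [0.8, 1.1, -2.0]
grip_width: 0.084
grip_force: 50.0
```

```bash
python3 -m crank '[[[0,0,2,0,1],[0,0,0,0,1],[0,0,0,0,1]]]';python3 -m crank '[[[0,0,1.5,0,1],[0,0,0,0,1],[0,0,0,0,1]]]'
```

```text
time: 21.78
position: [0.5265, -0.4883, 0.1923]
tool_rot: [2.358, 2.076, -0.0]
ft_force: [-0.7, -0.6, -2.5]
grip_width: 0.09
grip_force: 50.0
time: 22.03
position: [0.5267, -0.4884, 0.1909]
tool_rot: [2.357, 2.075, 0.0]
ft_force: [0.2, -0.1, -1.3]
grip_width: 0.082
grip_force: 50.0
```

```bash
python3 -m crank '[[[0,0,2,0,1],[0,0,0,0,1],[0,0,0,0,1]]]';python3 -m crank '[[[0,0,1.5,0,1],[0,0,0,0,1],[0,0,0,0,1]]]'
```

```text
time: 22.28
position: [0.5269, -0.4885, 0.1901]
tool_rot: [2.356, 2.075, 0.0]
ft_force: [-0.3, 0.7, 4.7]
grip_width: 0.08
grip_force: 50.0
time: 22.53
position: [0.527, -0.4886, 0.1896]
tool_rot: [2.356, 2.074, 0.001]
ft_force: [-2.6, 1.0, 8.5]
grip_width: 0.086
grip_force: 50.0
```

```bash
python3 -m crank '[[[0,0,-2,0,0.85],[0,0,0,0,0.7],[0,0,0,0,0.5],[0,0,0,0,0.4],[0,0,0,0,0.4],[0,0,0,0,0.4],[0,0,0,0,0.4],[0,0,-10,0,0.4],[0,0,-20,0,0.4],[0,0,-30,0,0.4]]]' && python3 -m crank '[[[0,-20,-35,0,0.4],[0,-30,-35,0,-1],[0,-30,-35,0,-1],[0,-20,0,0,-1],[0,0,0,0,-1]]]'
python3 - <<'E'
from h import *
d=grab("wrist");T=pose();print(T[:3,3])
P=lambda z:proj(d,[.53,-.461,z])
print("expected bar px",P(.213))
a=d["pixels"];cv2.imwrite("pics/n1.png",a[:,:,::-1])
# compare with prediction: project bar endpoints & rim corners, report low-saturation fraction nearby
g=cv2.cvtColor(a,cv2.COLOR_RGB2HSV)
X=np.array([.992,-.125,0]);Y=np.array([.125,.992,0]);c=np.array([.53,-.461,.209])
for n,x,y,z in [("bar+",0,.04,.004),("bar0",0,.012,.004),("rimF",-.0335,.02,-.065),("rimB",.0335,.02,-.065),("rimL",.01,.0465,-.065)]:
    p=proj(d,c+x*X+y*Y+[0,0,z])[0];print(n,p.round(1), g[int(p[1]),int(p[0])] if 0<p[0]<640 and 0<p[1]<400 else "out")
E
```

```text
time: 23.37
position: [0.5253, -0.4872, 0.2469]
tool_rot: [-2.354, -2.072, 0.001]
ft_force: [1.0, 0.1, 0.7]
grip_width: 0.295
grip_force: 0.0
time: 23.78
position: [0.4293, -0.4785, 0.3528]
tool_rot: [2.358, 2.065, -0.004]
ft_force: [-0.2, -0.2, 0.2]
grip_width: 0.519
grip_force: 0.0
[ 0.43120233 -0.47749248  0.35044406]
expected bar px [[407.40293361 160.89313939]]
bar+ [410.4 122.7] [111  21 206]
bar0 [408.3 149.7] [111  20 204]
rimF [366.4 138.3] [107  18 126]
rimB [417.7 137.9] [109  17 118]
rimL [401.2 116.9] [110  19 118]
```

Steel colour shows at every predicted point of the hung caddy, and the fingers came out freely. Now for caddy A.

```bash
python3 -c "
from h import *
print(world(-.129,.120))
togo(world(-.129,.120,.35),.208)"
```

```text
[0.49304171 0.30458334 0.        ]
tool shift mm [783.5 -40.4  -2.7] tool y yaw -0.13 turn about tool z -0.338
```

```bash
python3 -m crank '[[[25,-1,0,0,-1],[39,-2,0,0,-1],[39,-2,0,0,-1],[39,-2,0,0,-1],[39,-2,0,0,-1],[39,-2,0,0,-1],[39,-2,0,0,-1],[39,-2,0,0,-1],[39,-2,0,0,-1],[39,-2,0,0,-1]]]'; python3 -m crank '[[[39,-2,0,0,-1],[39,-2,0,0,-1],[39,-2,0,0,-1],[39,-2,0,0,-1],[39,-2,0,0,-1],[39,-2,0,0,-1],[39,-2,0,0,-1],[39,-2,0,0,-1],[39,-3,0,0,-1],[39,-3,0,0,-1]]]'; python3 -m crank '[[[18,0,0,-0.11,-1],[0,0,0,-0.11,-1],[0,0,0,-0.11,-1],[0,0,0,0,-1],[0,0,0,0,-1]]]'
cat >> h.py <<'E'
def rows(d,rr,lo=240,hi=450):
    g=cv2.cvtColor(d["pixels"],cv2.COLOR_RGB2HSV);m=(g[...,1]<60)&(g[...,2]>60)
    for r in rr:
        c=np.flatnonzero(m[r,lo:hi])+lo;print(r,[(int(a[0]),int(a[-1])) for a in np.split(c,np.flatnonzero(np.diff(c)>1)+1) if len(a)>2])
def lines(d,box):
    "long straight edges in box, for numeric finding of the bar"
    x0,y0,x1,y1=box;e=cv2.Canny(cv2.cvtColor(d["pixels"],cv2.COLOR_RGB2GRAY)[y0:y1,x0:x1],40,120)
    L=cv2.HoughLinesP(e,.5,np.pi/360,25,minLineLength=35,maxLineGap=4)
    return [] if L is None else sorted((L[:,0]+[x0,y0,x0,y0]).tolist())
E
python3 - <<'E'
from h import *
d=grab("wrist")
rows(d,range(20,230,15),280,480)
for l in lines(d,(300,0,470,230)): print(l)
togo(world(-.129,.120,.35),.208)
P=world(-.098,.1245,.141);a=CY+.13;Y=np.array([-np.sin(a),np.cos(a),0]);print("pred bar",proj(d,[P+.05*Y,P,P-.05*Y]))
E
```

```text
time: 24.67
position: [0.462, -0.098, 0.3467]
tool_rot: [-2.356, -2.077, 0.0]
ft_force: [2.0, -0.0, -0.8]
grip_width: 1.0
grip_force: 0.0
time: 25.5
position: [0.489, 0.2915, 0.3469]
tool_rot: [-2.356, -2.076, 0.0]
ft_force: [0.6, -0.4, 0.6]
grip_width: 0.999
grip_force: 0.0
time: 25.92
position: [0.4915, 0.3073, 0.3466]
tool_rot: [-1.986, -2.432, 0.001]
ft_force: [0.2, -0.1, -0.1]
grip_width: 1.0
grip_force: 0.0
20 [(280, 353), (429, 465)]
35 [(280, 282), (289, 291), (312, 347), (425, 467)]
50 [(343, 384), (420, 472)]
65 [(340, 417), (447, 479)]
80 [(337, 413)]
95 [(390, 409)]
110 [(280, 285), (295, 365)]
125 [(280, 284), (469, 479)]
140 [(280, 282), (316, 361)]
155 [(316, 360)]
170 [(316, 360)]
185 [(317, 360)]
200 [(336, 344)]
215 []
[300, 31, 469, 70]
[315, 112, 444, 126]
[316, 145, 316, 198]
[328, 106, 466, 119]
[335, 91, 349, 27]
[337, 189, 337, 141]
[339, 214, 339, 139]
[346, 113, 451, 125]
[354, 190, 354, 138]
[358, 93, 403, 96]
[358, 198, 358, 160]
[360, 198, 360, 162]
[408, 96, 434, 0]
[422, 229, 447, 119]
[426, 229, 452, 118]
tool shift mm [-2.6  1.  -3.3] tool y yaw 0.2 turn about tool z -0.008
pred bar [[342.84602936 141.71212941]
 [342.23376726 179.61139414]
 [341.65894879 214.94338659]]
```

```bash
python3 -m crank '[[[-2,1,0,0,-1],[0,0,35,0,-1],[0,0,38,0,-1],[0,0,38,0,-1],[0,0,38,0,-1],[0,0,25,0,-1],[0,0,5,0,-1],[0,0,0,0,-1],[0,0,0,0,-1]]]'
python3 - <<'E'
from h import *
d=grab("wrist");T=pose();print(T[:3,3],cup(T[:2,3]))
rows(d,range(140,230,12),290,420)
for l in lines(d,(300,100,420,300)): print(l)
h=onz(d,[(350,150)],.141);q=((h-T[:3,3])@T[:3,:3]*1000);print(q)
h=onz(d,[(355,150)],.141);q=((h-T[:3,3])@T[:3,:3]*1000);print(q)
h=onz(d,[(350,250)],.141);q=((h-T[:3,3])@T[:3,:3]*1000);print(q)
E
```

```text
time: 26.72
position: [0.4939, 0.3053, 0.1697]
tool_rot: [1.986, 2.434, 0.003]
ft_force: [0.0, 1.0, 0.4]
grip_width: 0.999
grip_force: 0.0
[0.49429238 0.30579539 0.17044869] [-0.12765868  0.1211109 ]
140 []
152 [(311, 386)]
164 [(312, 386)]
176 [(312, 385)]
188 [(312, 384)]
200 [(313, 384)]
212 [(313, 383)]
224 [(313, 383)]
[300, 101, 419, 115]
[302, 278, 352, 279]
[304, 252, 342, 252]
[312, 200, 312, 155]
[313, 242, 313, 201]
[314, 189, 314, 142]
[315, 221, 351, 221]
[316, 181, 316, 142]
[352, 220, 352, 180]
[354, 217, 355, 159]
[364, 220, 365, 184]
[378, 278, 419, 278]
[379, 241, 382, 176]
[382, 241, 387, 146]
[[53.46542284 21.18001537 29.57799194]]
[[53.46472241 24.5684786  29.58939805]]
[[-20.50972264  23.40762446  29.50549185]]
```

```bash
python3 -m crank '[[[0,0,26,0,-1],[0,0,26,0,-1],[0,0,0,0,-1],[0,0,0,0,0.2],[0,0,0,0,0.4],[0,0,0,0,0.6],[0,0,0,0,0.8],[0,0,0,0,1],[0,0,0,0,1],[0,0,0,0,1]]]' 15; python3 -m crank '[[[0,0,0,0,1],[0,0,0,0,1],[0,0,0,0,1],[0,0,0,0,1],[0,0,0,0,1],[0,0,0,0,1],[0,0,0,0,1],[0,0,0,0,1],[0,0,0,0,1]]]' 55
```

```text
time: 27.6
position: [0.4934, 0.305, 0.1166]
tool_rot: [1.985, 2.434, 0.001]
ft_force: [0.3, 0.2, 0.6]
grip_width: 0.552
grip_force: 0.2
time: 28.35
position: [0.4928, 0.3047, 0.1158]
tool_rot: [-1.985, -2.435, 0.001]
ft_force: [-0.3, -0.2, -1.2]
grip_width: 0.073
grip_force: 54.6
```

```bash
python3 -m crank '[[[0,0,-10,0,1],[0,0,-10,0,1],[0,0,-10,0,1],[0,-5,0,0.06,1],[0,-13,0,0.06,1],[0,-11,0,0,1],[0,0,0,0,1],[0,0,0,0,1]]]'
python3 - <<'E'
from h import *
d=grab("wrist");T=pose();print(T[:3,3],cup(T[:2,3]))
rows(d,range(150,225,15),240,450)
E
```

```text
time: 29.02
position: [0.4643, 0.3013, 0.1469]
tool_rot: [2.124, 2.313, 0.001]
ft_force: [-0.2, -0.3, -1.4]
grip_width: 0.071
grip_force: 54.6
[0.46480655 0.30113132 0.14674009] [-0.1574183   0.11875858]
150 [(240, 280), (297, 382)]
165 [(240, 281), (289, 384)]
180 [(240, 281), (289, 383)]
195 [(240, 282), (289, 382)]
210 [(240, 282), (290, 381)]
```

```bash
python3 -m crank '[[[0,0,10,0,1],[0,0,9,0,1],[0,0,4,0,1],[0,0,0,0,1],[0,0,0,0,0.7],[0,0,0,0,0.5],[0,0,0,0,0.2],[0,0,0,0,-0.2],[0,0,0,0,-1],[0,0,0,0,-1]]]'; python3 -m crank '[[[0,0,0,0,-1],[0,0,0,0,-1],[0,0,0,0,-1],[0,0,0,0,-1],[0,0,0,0,-1],[0,0,0,0,-1]]]'
python3 - <<'E'
from h import *
d=grab("wrist");T=pose();print(T[:3,3],cup(T[:2,3]))
rows(d,range(140,230,15),280,420)
for l in lines(d,(290,100,420,320)): print(l)
for uv in[(359,160),(359,240)]:
    h=onz(d,[uv],.141);print(uv,((h-T[:3,3])@T[:3,:3]*1000).round(1))
E
```

```text
time: 29.9
position: [0.4645, 0.3013, 0.1235]
tool_rot: [2.127, 2.311, 0.001]
ft_force: [0.2, 0.5, -0.8]
grip_width: 0.439
grip_force: 0.2
time: 30.4
position: [0.4642, 0.3011, 0.1231]
tool_rot: [-2.127, -2.312, 0.0]
ft_force: [-0.3, 1.1, 0.3]
grip_width: 0.899
grip_force: 0.0
[0.4643071  0.30109916 0.1231433 ] [-0.15791873  0.11876543]
140 []
155 [(303, 394)]
170 [(303, 393)]
185 [(304, 392)]
200 [(304, 391)]
215 [(304, 390)]
[290, 315, 419, 315]
[291, 163, 292, 233]
[295, 172, 296, 241]
[299, 252, 419, 252]
[303, 152, 343, 152]
[303, 155, 344, 155]
[304, 251, 304, 182]
[307, 251, 307, 145]
[309, 229, 309, 155]
[310, 236, 351, 236]
[341, 278, 419, 278]
[354, 231, 355, 186]
[366, 222, 368, 171]
[371, 236, 376, 152]
[387, 215, 391, 153]
[389, 226, 394, 153]
(359, 160) [[ 53.2  21.1 -17.9]]
(359, 240) [[  8.6  22.8 -17.9]]
```

```bash
python3 -m crank '[[[-13,11,0,-0.01,-1],[-13,11.5,0,0,-1],[0,0,5,0,-1],[0,0,0,0,0],[0,0,0,0,1],[0,0,0,0,1],[0,0,0,0,1],[0,0,0,0,1],[0,0,0,0,1],[0,0,0,0,1]]]' 50; python3 -m crank '[[[0,0,0,0,1],[0,0,0,0,1],[0,0,0,0,1],[0,0,0,0,1],[0,0,0,0,1],[0,0,0,0,1],[0,0,0,0,1],[0,0,0,0,1],[0,0,0,0,1]]]'
```

```text
time: 31.28
position: [0.4889, 0.2774, 0.1183]
tool_rot: [2.115, 2.323, 0.0]
ft_force: [-0.5, 0.2, 0.3]
grip_width: 0.558
grip_force: 0.0
time: 32.03
position: [0.489, 0.277, 0.118]
tool_rot: [2.116, 2.322, -0.001]
ft_force: [0.6, -0.4, -0.2]
grip_width: 0.085
grip_force: 50.0
```

```bash
python3 -m crank '[[[0,0,-15,0,1],[0,0,-30,0,1],[0,0,-35,0,1],[0,0,-35,0,1],[0,0,-35,0,1],[0,0,-35,0,1],[0,0,-35,0,1],[0,0,-22,0,1],[0,0,0,0,1]]]'
python3 - <<'E'
from h import *
d=grab("wrist")
rows(d,range(140,210,20),240,450)
togo((.459,-.2175,.36),-.125)
E
```

```text
time: 32.78
position: [0.4904, 0.2788, 0.3654]
tool_rot: [2.114, 2.32, 0.012]
ft_force: [-0.3, 0.4, -1.0]
grip_width: 0.084
grip_force: 50.0
140 [(253, 366)]
160 [(252, 365)]
180 [(240, 252), (273, 364)]
200 [(240, 252), (274, 363)]
tool shift mm [-490.7  -76.8    1.3] tool y yaw 0.093 turn about tool z 0.218
```

```bash
python3 -m crank '[[[-20,-3,0,0,1],[-35,-6,0,0,1],[-38,-6,0,0,1],[-38,-6,0,0,1],[-38,-6,0,0,1],[-38,-6,0,0,1],[-38,-6,0,0,1],[-38,-6,0,0,1],[-38,-6,0,0,1],[-38,-6,0,0,1]]]'; python3 -m crank '[[[-38,-6,0,0,1],[-38,-6,0,0,1],[-35,-5,0,0,1],[-20,-3,0,0.07,1],[0,0,0,0.07,1],[0,0,0,0.07,1],[0,0,0,0,1],[0,0,0,0,1]]]'
python3 - <<'E'
from h import *
togo((.459,-.2175,.221),-.125)
d=grab("wrist")
g=cv2.cvtColor(d["pixels"],cv2.COLOR_RGB2HSV)
# hook0 check: edges near predicted tip/base
t=np.array([.539,-.2015,.221]);b=t+[.992*.07,-.125*.07,-.012]
pt,pb=proj(d,[t,b]);print("pred hook0",pt,pb)
for f in(.3,.5,.7):
    c=pt+(pb-pt)*f;x=int(c[0]);y0=int(c[1])-15;print(x,y0,g[y0:y0+30,x,1].tolist())
E
```

```text
time: 33.67
position: [0.4642, -0.0874, 0.3582]
tool_rot: [-2.115, -2.32, 0.003]
ft_force: [-0.7, -0.3, -1.1]
grip_width: 0.082
grip_force: 50.0
time: 34.33
position: [0.4573, -0.2176, 0.3585]
tool_rot: [-2.343, -2.088, 0.002]
ft_force: [-0.3, -0.3, -1.2]
grip_width: 0.078
grip_force: 50.0
tool shift mm [1.000e-01 2.000e+00 1.375e+02] tool y yaw -0.115 turn about tool z 0.010
pred hook0 [391.67363368 167.08293265] [451.20188075 166.12627912]
409 151 [151, 151, 151, 150, 151, 151, 152, 152, 152, 126, 26, 20, 20, 20, 20, 21, 9, 118, 155, 151, 152, 151, 151, 151, 151, 153, 153, 153, 153, 151]
421 151 [153, 153, 152, 151, 152, 152, 152, 153, 152, 150, 68, 18, 19, 20, 19, 20, 13, 49, 154, 152, 151, 152, 152, 154, 153, 152, 152, 150, 154, 153]
433 151 [152, 152, 152, 151, 152, 151, 153, 152, 152, 151, 119, 11, 20, 20, 21, 21, 21, 5, 136, 151, 153, 152, 152, 153, 153, 152, 153, 152, 152, 152]
```

Hook 0 is where predicted, to within about 2 mm.

```bash
python3 -m crank '[[[0,2,0,0.01,1],[0,0,30,0,1],[0,0,35,0,1],[0,0,35,0,1],[0,0,25,0,1],[0,0,12,0,1],[0,0,0,0,1],[0,0,0,0,1]]]'; python3 -m crank '[[[0,15,0,0,1],[0,20,0,0,1],[0,20,0,0,1],[0,20,0,0,1],[0,15,0,0,1],[0,9,0,0,1],[0,0,0,0,1],[0,0,0,0,1]]]'; python3 -c "
from h import *
togo((.558,-.230,.191),-.125)"
```

```text
time: 35.05
position: [0.4603, -0.218, 0.2238]
tool_rot: [2.357, 2.077, 0.0]
ft_force: [0.4, 0.5, -0.5]
grip_width: 0.081
grip_force: 50.0
time: 35.72
position: [0.5584, -0.2307, 0.2242]
tool_rot: [2.357, 2.076, 0.001]
ft_force: [-0.3, 0.2, -1.2]
grip_width: 0.081
grip_force: 50.0
tool shift mm [ 0.7 -0.5 33.2] tool y yaw -0.127 turn about tool z -0.002
```

```bash
python3 -m crank '[[[0,0,10,0,1],[0,0,10,0,1],[0,0,7,0,1],[0,0,5,0,1],[0,0,0,0,1],[0,0,0,0,1]]]';python3 -m crank '[[[0,0,2,0,1],[0,0,0,0,1],[0,0,0,0,1]]]';python3 -m crank '[[[0,0,1.5,0,1],[0,0,0,0,1],[0,0,0,0,1]]]'
```

```text
time: 36.22
position: [0.5577, -0.2307, 0.1909]
tool_rot: [-2.358, -2.076, 0.001]
ft_force: [-0.4, -0.3, -2.2]
grip_width: 0.083
grip_force: 50.0
time: 36.47
position: [0.5583, -0.2308, 0.1899]
tool_rot: [2.357, 2.075, 0.0]
ft_force: [-1.6, 0.6, 1.8]
grip_width: 0.086
grip_force: 50.0
time: 36.72
position: [0.5585, -0.2309, 0.1893]
tool_rot: [2.357, 2.075, 0.001]
ft_force: [-3.6, -0.3, 6.9]
grip_width: 0.083
grip_force: 50.0
```

```bash
python3 -m crank '[[[0,0,-2,0,0.85],[0,0,0,0,0.7],[0,0,0,0,0.5],[0,0,0,0,0.4],[0,0,0,0,0.4],[0,0,0,0,0.4],[0,0,0,0,0.4],[0,0,-10,0,0.4],[0,0,-20,0,0.4],[0,0,-30,0,0.4]]]' && python3 -m crank '[[[0,-20,-35,0,0.4],[0,-30,-35,0,-1],[0,-30,-35,0,-1],[0,-20,0,0,-1],[0,0,0,0,-1],[0,0,0,0,-1]]]'
python3 - <<'E'
from h import *
X=np.array([.992,-.125,0]);Y=np.array([.125,.992,0])
for nm in("wrist","top","scene"):
  d=grab(nm);g=cv2.cvtColor(d["pixels"],cv2.COLOR_RGB2HSV)
  for k,c in(("A",[.561,-.204,.209]),("B",[.53,-.461,.209])):
    o=[]
    for x,y,z in [(0,.04,.004),(0,.014,.004),(0,-.03,.004),(-.0335,.02,-.065),(-.0335,-.03,-.065)]:
      p=proj(d,np.array(c)+x*X+y*Y+[0,0,z])[0];o.append(g[int(p[1]),int(p[0])].tolist() if 0<p[0]<640 and 0<p[1]<400 else None)
    print(nm,k,o)
  m=cv2.inRange(g,(5,110,60),(20,255,255))
  if nm=="top":
    n,l,s,c=cv2.connectedComponentsWithStats(m[150:330,320:480]);
    for i in range(1,n):
      if s[i][4]>80: q=c[i]+[320,150];print("jar blob",s[i].tolist(),q,onz(d,q,.078))
E
```

```text
time: 37.55
position: [0.5565, -0.2302, 0.2483]
tool_rot: [-2.354, -2.073, 0.003]
ft_force: [0.4, -0.6, -0.7]
grip_width: 0.298
grip_force: 0.0
time: 38.05
position: [0.4643, -0.2189, 0.3495]
tool_rot: [2.357, 2.073, 0.0]
ft_force: [0.3, 0.3, -0.3]
grip_width: 0.592
grip_force: 0.0
wrist A [[111, 20, 204], [109, 22, 201], [110, 19, 197], [103, 16, 109], [105, 21, 121]]
wrist B [[115, 40, 38], [110, 40, 19], [120, 27, 19], [21, 155, 132], [105, 40, 38]]
top A [[116, 10, 173], [109, 11, 180], [108, 16, 82], [116, 10, 183], [150, 5, 53]]
top B [[111, 10, 180], [110, 9, 176], [113, 11, 187], [110, 8, 195], [111, 11, 160]]
jar blob [16, 0, 34, 11, 158] [346.32911392 153.93037975] [[ 0.60682969 -0.14866169  0.078     ]]
jar blob [122, 0, 38, 11, 275] [461.35272727 153.92363636] [[ 0.59749177 -0.48423707  0.078     ]]
scene A [[116, 10, 173], [124, 12, 172], [111, 10, 173], [105, 9, 58], [116, 12, 175]]
scene B [[120, 10, 174], [116, 12, 176], [111, 11, 168], [114, 15, 84], [117, 13, 174]]
```

```bash
cat >> h.py <<'E'
def jar(nm,guess=None):
    d=grab(nm);g=cv2.cvtColor(d["pixels"],cv2.COLOR_RGB2HSV);m=cv2.morphologyEx(cv2.inRange(g,(4,110,60),(20,255,255)),cv2.MORPH_OPEN,np.ones((3,3)))
    n,l,s,c=cv2.connectedComponentsWithStats(m)
    for i in range(1,n):
        if s[i][4]>80:
            p=onz(d,c[i],.06)[0]
            if np.linalg.norm(p[:2])<.5: print(nm,s[i].tolist(),c[i].round(1),p.round(4))
    return d
E
python3 - <<'E'
from h import *
jar("wrist");jar("scene")
E
```

```text
wrist [223, 152, 46, 43, 1502] [245.8 172.7] [ 0.347  -0.2107  0.06  ]
scene [472, 41, 168, 151, 12387] [559.7 112.6] [-0.3486  0.2516  0.06  ]
scene [297, 161, 22, 22, 376] [307.9 172.1] [ 0.3739 -0.1819  0.06  ]
```

```bash
python3 -m crank '[[[0,38,-20,0,-1],[0,38,-20,0,-1],[0,38,0,0,-1],[-38,20,0,0,-1],[-38,0,0,0,-1],[-38,0,0,0,-1],[-38,0,0,0,-1],[-38,0,0,0,-1],[0,0,0,0,-1],[0,0,0,0,-1]]]'
python3 - <<'E'
from h import *
jar("top");jar("scene");jar("wrist")
E
```

```text
time: 39.13
position: [0.5699, -0.4258, 0.3837]
tool_rot: [-2.36, -2.068, 0.002]
ft_force: [-0.0, -0.4, -0.4]
grip_width: 0.999
grip_force: 0.0
top [359, 235, 12, 21, 100] [363.4 245.3] [ 0.34   -0.1906  0.06  ]
scene [378, 2, 44, 80, 1973] [396.7  44.2] [-0.3157 -0.3672  0.06  ]
scene [457, 31, 183, 161, 12888] [556.2 110.1] [-0.3524  0.2378  0.06  ]
scene [296, 160, 23, 23, 385] [307.7 171.8] [ 0.3733 -0.183   0.06  ]
wrist [136, 32, 59, 50, 2157] [165.1  57. ] [ 0.3506 -0.2188  0.06  ]
```

Run:
```python
from h import *
w=grab("wrist");s=grab("scene")
p=tri(w,(165.1,57),s,(307.7,171.8));print(p, proj(w,p),proj(s,p))
for x in(.34,.35,.36):
  for y in(-.215,-.205,-.195): print(x,y,proj(s,[x,y,.045]).round(1),proj(w,[x,y,.045]).round(1))
togo((.46,.05,.38))
```

```text
[ 0.33890826 -0.20970654  0.0201548 ] [[169.3777535   57.71481849]] [[309.30909775 170.19831143]]
0.34 -0.215 [[307.4 163.5]] [[163.1  57.7]]
0.34 -0.205 [[310.  165.2]] [[161.5  51.1]]
0.34 -0.195 [[312.7 166.8]] [[159.9  44.4]]
0.35 -0.215 [[305.  165.5]] [[169.   56.9]]
0.35 -0.205 [[307.7 167.1]] [[167.4  50.3]]
0.35 -0.195 [[310.3 168.8]] [[165.8  43.6]]
0.36 -0.215 [[302.7 167.4]] [[174.9  56. ]]
0.36 -0.205 [[305.3 169.1]] [[173.4  49.4]]
0.36 -0.195 [[307.9 170.8]] [[171.8  42.7]]
tool shift mm [ 453.2 -169.1    7.2] tool y yaw -0.124
```

```bash
python3 -m crank '[[[38,-14,0,0,-1],[38,-14,0,0,-1],[38,-14,0,0,-1],[38,-14,0,0,-1],[38,-14,0,0,-1],[38,-14,0,0,-1],[38,-14,0,0,-1],[38,-14,0,0,-1],[38,-14,0,0,-1],[38,-14,0,0,-1]]]';python3 -m crank '[[[38,-14,0,0,-1],[35,-14,0,0,-1],[0,0,0,0,-1],[0,0,0,0,-1]]]'
python3 - <<'E'
from h import *
d=jar("top");jar("scene")
g=cv2.cvtColor(d["pixels"],cv2.COLOR_RGB2HSV)
print(g[225:262:2,340:384:2,1])
E
```

```text
time: 40.22
position: [0.4788, -0.0247, 0.3872]
tool_rot: [2.354, 2.077, -0.0]
ft_force: [0.8, -0.2, -1.0]
grip_width: 0.998
grip_force: 0.0
time: 40.55
position: [0.4604, 0.0517, 0.3877]
tool_rot: [2.348, 2.083, 0.0]
ft_force: [0.2, -0.3, -0.6]
grip_width: 1.002
grip_force: 0.0
top [359, 235, 12, 21, 99] [363.4 245.5] [ 0.3393 -0.1905  0.06  ]
scene [474, 42, 166, 150, 12258] [560.6 113. ] [-0.3485  0.2548  0.06  ]
scene [297, 161, 22, 22, 373] [307.9 172.1] [ 0.3738 -0.182   0.06  ]
[[  8   8   8   7   8   7   8   8   8   7   8   7   8   8   8   8   9   7
    6   4  20  13]
 [  7   8   8   7   8   8   9   7   7   7   7   8   8   7   7   7   7   8
    9   8  13   4]
 [  8   8   8   8   6   9   7   8   7   7   8   8   8   7   8   8   9   7
    8   8  14   4]
 [  8   8   7   8   8   8   8   8   7   7   8   8   8   9   7   6   6   7
    8  24  17  12]
 [  9   8   8   7   7   8   8   7   8   8   8   8   8  10  15  17  16  16
    8   8   4   4]
 [  8   7   7   9   6   9   8   8   9  10   6   9  28 178 178 142 143 140
  164  70   8  10]
 [  4  13   0   8   8  13   4  12   4   9  16 122 18
[... 457 characters left out ...]
6 177 102 105 108 106 105 105
  108 108 105 142]
 [  8   9   4   8   9   9   4  12  12   9 139 174 114 106 107 103 106 108
  105 107 109  30]
 [  8   8   4  13   0   8   8  13   8  12   0 154 172 105 108 105 107 100
  104 106 135   8]
 [ 20   8  16  12  16  17   8  28  12  12   8   4 156 187 126 112 108 110
  118 122  11   8]
 [ 21   9   4   4  13   4  16   8   4   8   8   8  17  75 174 179 176 171
  127   9   7   7]
 [ 12   4  16   8  12   8   4  16   8  16   8   0  12  18   9   4   9   9
    8   9   7   8]
 [  8   4  12   0  21  12  12   8  19   4   8   8  20   9   4   8  12   8
    4   7   8   7]
 [  0  16   8   8  12   0  12  16   0   0   4  12   9   9   9   8   9   4
    5   9   7   9]]
```

Run:
```python
from h import *
d=grab("top");print(onz(d,(372.7,244.7),.078),onz(d,[(360,245),(383.5,245)],.07))
togo((.345,-.217,.15),-.563)
```

```text
[[ 0.34120273 -0.21578259  0.078     ]] [[ 0.34125949 -0.17995782  0.07      ]
 [ 0.33940728 -0.24771453  0.07      ]]
tool shift mm [-276.6  -81.9  237. ] tool y yaw -0.128 turn about tool z 0.435
```

```bash
python3 -m crank '[[[-35,-10,35,0,-1],[-35,-10,35,0,-1],[-35,-10,35,0,-1],[-35,-10,35,0,-1],[-35,-10,35,0,-1],[-35,-10,35,0,-1],[-35,-10,25,0,-1],[-31,-10,0,0,-1],[0,0,0,0,-1],[0,0,0,0,-1]]]'; python3 -m crank '[[[0,0,0,0.11,-1],[0,0,0,0.11,-1],[0,0,0,0.11,-1],[0,0,0,0.105,-1],[0,0,0,0,-1],[0,0,0,0,-1]]]'
python3 - <<'E'
from h import *
s=ctrl.get_state();print(np.linalg.norm(s["position"][:2]),s["joint_positions"])
togo((.341,-.216,.15),-.563)
E
```

```text
time: 41.53
position: [0.3617, -0.1809, 0.1893]
tool_rot: [-2.364, -2.067, -0.0]
ft_force: [1.2, 0.5, -0.1]
grip_width: 1.0
grip_force: 0.0
time: 42.03
position: [0.3635, -0.1785, 0.1902]
tool_rot: [2.747, 1.523, 0.001]
ft_force: [0.2, 0.9, 0.7]
grip_width: 0.999
grip_force: 0.0
0.40496976697597376 [ 0.78154958 -0.18308219 -0.34650958  2.04301459 -0.06480799  1.27108693
 -0.09916331]
tool shift mm [-43.8   0.8  40.2] tool y yaw -0.559 turn about tool z 0.004
```

```bash
python3 -m crank '[[[-22,0,0,0,-1],[-22,0,0,0,-1],[0,1,20,0,-1],[0,0,20,0,-1],[0,0,0,0,-1],[0,0,0,0,-1]]]'
python3 - <<'E'
from h import *
s=ctrl.get_state();print(np.linalg.norm(s["position"][:2]),s["joint_positions"])
togo((.341,-.216,.04),-.563)
d=jar("wrist")
E
```

```text
time: 42.53
position: [0.34, -0.2159, 0.1495]
tool_rot: [-2.747, -1.52, 0.001]
ft_force: [-0.2, 0.0, 0.0]
grip_width: 1.0
grip_force: 0.0
0.40275439682916647 [ 0.81809551 -0.15019732 -0.29098     2.10351469 -0.04668446  1.18450162
 -0.0119321 ]
tool shift mm [  0.4   1.1 109.5] tool y yaw -0.56 turn about tool z 0.003
wrist [285, 158, 70, 75, 4058] [319.2 195.7] [ 0.344  -0.2114  0.06  ]
```

```bash
python3 -m crank '[[[0,0.5,25,0,-1],[0,0,25,0,-1],[0,0,20,0,-1],[0,0,20,0,-1],[0,0,15,0,-1],[0,0,10,0,-1],[0,0,0,0,-1],[0,0,0,0,-1]]]'; python3 -m crank '[[[0,0,0,0,1],[0,0,0,0,1],[0,0,0,0,1],[0,0,0,0,1],[0,0,0,0,1],[0,0,0,0,1]]]' 30
```

```text
time: 43.25
position: [0.3415, -0.2169, 0.0356]
tool_rot: [2.749, 1.519, 0.001]
ft_force: [-0.3, 0.2, 1.3]
grip_width: 1.001
grip_force: 0.0
time: 43.75
position: [0.3413, -0.217, 0.0355]
tool_rot: [2.749, 1.518, 0.0]
ft_force: [-1.0, 0.0, 4.3]
grip_width: 0.752
grip_force: 30.0
```

```bash
python3 -m crank '[[[0,0,-10,0,1],[0,0,-25,0,1],[0,0,-35,0,1],[0,10,-35,0,1],[0,20,-35,0,1],[0,20,-35,0,1],[0,20,-35,0,1],[0,20,-35,0,1],[0,0,-20,0,1],[0,0,0,0,1]]]'; python3 -c "
from h import *
togo(world(-.097,0,.30),CY+np.pi/2)"
```

```text
time: 44.58
position: [0.4194, -0.2658, 0.3049]
tool_rot: [2.744, 1.515, 0.006]
ft_force: [-0.1, 0.2, -1.4]
grip_width: 0.749
grip_force: 30.0
tool shift mm [ 444.8 -144.2    3.9] tool y yaw -0.562 turn about tool z 0.931
```

```bash
python3 -m crank '[[[25,-8,0,0,1],[37,-12,0,0,1],[37,-12,0,0,1],[37,-12,0,0,1],[37,-12,0,0,1],[37,-12,0,0,1],[37,-12,0,0,1],[37,-12,0,0,1],[37,-12,0,0,1],[37,-12,0,0,1]]]'; python3 -m crank '[[[37,-12,0,0,1],[37,-12,0,0,1],[13,-4,0,0.1,1],[0,0,0,0.11,1],[0,0,0,0.11,1],[0,0,0,0.11,1],[0,0,0,0.11,1],[0,0,0,0.11,1],[0,0,0,0.11,1],[0,0,0,0.11,1]]]';python3 -m crank '[[[0,0,0,0.06,1],[0,0,0,0,1],[0,0,0,0,1]]]'; python3 -c "
from h import *
togo(world(-.097,0,.0485),CY+np.pi/2)"
```

```text
time: 45.42
position: [0.5083, 0.1016, 0.2986]
tool_rot: [2.75, 1.518, -0.004]
ft_force: [1.6, -0.4, -1.5]
grip_width: 0.749
grip_force: 30.0
time: 46.25
position: [0.5309, 0.1882, 0.2981]
tool_rot: [3.133, 0.21, -0.005]
ft_force: [0.6, 0.5, -2.3]
grip_width: 0.753
grip_force: 30.0
time: 46.5
position: [0.5313, 0.1883, 0.2987]
tool_rot: [3.138, 0.127, -0.003]
ft_force: [-0.5, 0.0, -0.8]
grip_width: 0.746
grip_force: 30.0
tool shift mm [  3.4   0.8 250.2] tool y yaw -1.49 turn about tool z 0.003
```

```bash
python3 -m crank '[[[3,1,30,0,1],[0,0,35,0,1],[0,0,35,0,1],[0,0,35,0,1],[0,0,35,0,1],[0,0,30,0,1],[0,0,20,0,1],[0,0,15,0,1],[0,0,10,0,1],[0,0,0,0,1]]]'; python3 -m crank '[[[0,0,2,0,1],[0,0,0,0,1],[0,0,0,0,1]]]'
```

```text
time: 47.33
position: [0.5333, 0.187, 0.0523]
tool_rot: [3.138, 0.126, -0.008]
ft_force: [-0.7, -0.2, -1.9]
grip_width: 0.748
grip_force: 30.0
time: 47.58
position: [0.5362, 0.1882, 0.0541]
tool_rot: [-3.139, -0.124, -0.003]
ft_force: [0.2, -0.8, -3.0]
grip_width: 0.751
grip_force: 30.0
```

```bash
python3 -m crank '[[[0,0,3,0,1],[0,0,2,0,1],[0,0,0,0,1],[0,0,0,0,1]]]'; python3 -m crank '[[[0,0,1.5,0,1],[0,0,0,0,1],[0,0,0,0,1]]]'
```

```text
time: 47.92
position: [0.5353, 0.1878, 0.0478]
tool_rot: [3.139, 0.124, -0.0]
ft_force: [0.2, -0.1, -2.0]
grip_width: 0.756
grip_force: 30.0
time: 48.17
position: [0.5356, 0.188, 0.0476]
tool_rot: [3.138, 0.124, 0.001]
ft_force: [-2.8, -1.4, 5.4]
grip_width: 0.753
grip_force: 30.0
```

```bash
python3 -m crank '[[[0,0,0,0,0.0],[0,0,0,0,-1],[0,0,0,0,-1],[0,0,0,0,-1],[0,0,0,0,-1],[0,0,0,0,-1],[0,0,-10,0,-1],[0,0,-20,0,-1],[0,0,-30,0,-1],[0,0,-35,0,-1]]]'; python3 -m crank '[[[0,0,-35,0,-1],[0,0,-35,0,-1],[0,0,-38,0,-1],[0,0,-38,0,-1],[0,0,-38,0,-1],[0,0,-38,0,-1],[0,0,0,0,-1],[0,0,0,0,-1]]]'
python3 - <<'E'
from h import *
d=grab("wrist");g=cv2.cvtColor(d["pixels"],cv2.COLOR_RGB2HSV)
P=world(-.097,0,0);print("pred lid/base px",proj(d,[P+[0,0,.09],P+[0,0,.012]]))
for z,r in((.09,.02),(.09,.024)):
  print([g[int(v),int(u)].tolist() for u,v in proj(d,[P+[r*np.cos(a),r*np.sin(a),z] for a in np.arange(8)*np.pi/4]) if 0<u<640 and 0<v<400])
togo((.6775,.2015,.36),CY)
E
```

```text
time: 49.0
position: [0.5341, 0.1875, 0.1415]
tool_rot: [3.139, 0.124, -0.005]
ft_force: [1.5, -0.3, 1.7]
grip_width: 0.997
grip_force: 0.0
time: 49.67
position: [0.5361, 0.1889, 0.3667]
tool_rot: [-3.138, -0.125, -0.009]
ft_force: [0.9, 0.8, -1.0]
grip_width: 0.998
grip_force: 0.0
pred lid/base px [[318.90295565 171.33420354]
 [318.80223046 164.42800271]]
[[15, 124, 216], [15, 124, 196], [15, 123, 174], [15, 124, 216], [15, 124, 194], [15, 123, 188], [15, 124, 161], [15, 125, 213]]
[[14, 123, 184], [15, 123, 211], [15, 124, 173], [15, 127, 198], [15, 167, 192], [15, 129, 208], [15, 123, 189], [15, 121, 225]]
tool shift mm [142.7  -2.    4.7] tool y yaw -1.492 turn about tool z -1.570
```

```bash
python3 -m crank '[[[0,0,0,-0.12,0.3],[0,0,0,-0.12,0.3],[0,0,0,-0.12,0.3],[0,0,0,-0.12,0.3],[0,0,0,-0.12,0.3],[0,0,0,-0.12,0.3],[0,0,0,-0.12,0.3],[0,0,0,-0.12,0.3],[0,0,0,-0.12,0.3],[0,0,0,-0.12,0.3]]]'; python3 -m crank '[[[0,0,0,-0.12,0.3],[0,0,0,-0.12,0.3],[0,0,0,-0.12,0.3],[0,0,0,-0.01,0.3],[0,36,0,0,0.3],[0,36,0,0,0.3],[0,36,0,0,0.3],[0,34,0,0,0.3],[0,0,0,0,0.3],[0,0,0,0,0.3]]]';python3 - <<'E'
from h import *
togo(world(.048,0,.263),CY)
d=grab("wrist");T=pose()
for l in lines(d,(260,20,400,240)): print(l)
print("pred handle",proj(d,[world(.048,.07,.27),world(.048,-.0,.27)]))
E
```

```text
time: 50.55
position: [0.5346, 0.1875, 0.3616]
tool_rot: [-2.514, -1.882, 0.005]
ft_force: [0.3, -0.3, 0.3]
grip_width: 0.378
grip_force: 0.0
time: 51.38
position: [0.6778, 0.1987, 0.3588]
tool_rot: [-2.133, -2.3, 0.007]
ft_force: [-1.2, 0.1, 0.3]
grip_width: 0.354
grip_force: 0.0
tool shift mm [-0.1  1.6 95.8] tool y yaw 0.075 turn about tool z -0.003
[261, 166, 264, 221]
[293, 71, 297, 196]
[296, 51, 297, 107]
[310, 141, 311, 232]
[322, 195, 322, 20]
[323, 239, 323, 196]
[324, 82, 324, 20]
[325, 219, 325, 83]
[346, 210, 346, 141]
[347, 128, 347, 81]
[348, 20, 348, 73]
[348, 220, 348, 147]
[349, 146, 349, 83]
[350, 82, 350, 21]
[354, 224, 355, 139]
[356, 138, 356, 88]
[357, 87, 357, 38]
[393, 228, 398, 133]
pred handle [[319.55835494 124.67725   ]
 [319.66240083 201.98072967]]
```

```bash
python3 -m crank '[[[0,1,25,0,0.3],[0,0,25,0,0.3],[0,0,20,0,0.3],[0,0,15,0,0.3],[0,0,9,0,0.3],[0,0,0,0,0.3],[0,0,0,0,0.3]]]'; python3 -m crank '[[[0,0,0,0,1],[0,0,0,0,1],[0,0,0,0,1],[0,0,0,0,1],[0,0,0,0,1],[0,0,0,0,1],[0,0,0,0,1],[0,0,0,0,1]]]' 35
```

```text
time: 52.02
position: [0.6774, 0.199, 0.2705]
tool_rot: [2.133, 2.305, 0.0]
ft_force: [0.4, -0.3, -0.1]
grip_width: 0.35
grip_force: 0.0
time: 52.68
position: [0.6771, 0.1993, 0.2704]
tool_rot: [-2.132, -2.307, 0.001]
ft_force: [-5.0, -1.5, 6.0]
grip_width: 0.116
grip_force: 35.0
```

```bash
python3 -m crank '[[[0,0,0,0,0.5],[0,0,0,0,0.4],[0,0,0,0,0.4],[0,0,4,0,0.4],[0,0,4,0,0.4],[0,0,0,0,0.4],[0,0,0,0,1],[0,0,0,0,1],[0,0,0,0,1],[0,0,0,0,1]]]'; python3 -m crank '[[[0,0,0,0,1],[0,0,0,0,1],[0,0,0,0,1]]]' 35
```

```text
time: 53.52
position: [0.6771, 0.199, 0.2614]
tool_rot: [-2.132, -2.306, 0.003]
ft_force: [-2.4, -0.4, 0.3]
grip_width: 0.125
grip_force: 35.0
time: 53.77
position: [0.6771, 0.199, 0.2614]
tool_rot: [-2.132, -2.306, 0.003]
ft_force: [-5.2, -2.1, 1.2]
grip_width: 0.127
grip_force: 35.0
```

```bash
python3 -m crank '[[[0,-15.5,-2.8,0,1],[0,-15.6,-1.7,0,1],[0,-15.8,-0.6,0,1],[0,-15.7,0.5,0,1],[0,-15.7,1.6,0,1],[0,-15.5,2.7,0,1],[0,-15.3,3.7,0,1],[0,-15,4.9,0,1],[0,-14.7,5.9,0,1],[0,-14.1,6.9,0,1]]]' && python3 -m crank '[[[0,-13.7,7.9,0,1],[0,-13,8.7,0,1],[0,-12.4,9.6,0,1],[0,-11.7,10.6,0,1],[0,-11,11.3,0,1],[0,-10.1,12.1,0,1],[0,-9.3,12.7,0,1],[0,-8.3,13.3,0,1],[0,-7.3,13.9,0,1],[0,-3,7,0,1]]]';python3 -m crank '[[[0,-3,6,0,1],[0,0,0,0,1],[0,0,0,0,1]]]'
```

```text
time: 54.6
position: [0.5271, 0.1859, 0.2409]
tool_rot: [2.131, 2.302, 0.004]
ft_force: [0.4, -1.8, 3.3]
grip_width: 0.124
grip_force: 35.0
time: 55.43
position: [0.4251, 0.1783, 0.1316]
tool_rot: [2.132, 2.306, -0.002]
ft_force: [-0.7, -1.9, -2.0]
grip_width: 0.124
grip_force: 35.0
time: 55.68
position: [0.4231, 0.1783, 0.127]
tool_rot: [2.133, 2.306, -0.002]
ft_force: [-1.4, -3.5, -3.6]
grip_width: 0.126
grip_force: 35.0
```

```bash
python3 -m crank '[[[0,-1,3,0,1],[0,0,0,0,1],[0,0,0,0,1]]]';python3 -m crank '[[[0,-1,3,0,1],[0,0,0,0,1],[0,0,0,0,1]]]'
```

```text
time: 55.93
position: [0.4219, 0.1782, 0.1242]
tool_rot: [2.133, 2.306, -0.003]
ft_force: [-2.3, -4.6, -2.7]
grip_width: 0.125
grip_force: 35.0
time: 56.18
position: [0.4218, 0.1783, 0.1234]
tool_rot: [2.132, 2.305, -0.002]
ft_force: [-6.4, -6.3, 13.4]
grip_width: 0.124
grip_force: 35.1
```

Hard stop reached: 13 N upward, no further travel. I'll release, back out and check.

```bash
python3 -m crank '[[[0,0,0,0,0.7],[0,0,0,0,0.3],[0,0,0,0,0.3],[0,0,0,0,0.3],[0,0,-10,0,0.3],[0,0,-20,0,0.3],[0,0,-35,0,0.3],[0,0,-38,0,0.3],[0,0,-38,0,0.3],[0,0,-38,0,0.3]]]'; python3 -m crank '[[[0,0,-38,0,-1],[-38,0,-20,0,-1],[-38,0,0,0,-1],[-38,0,0,0,-1],[-38,0,0,0,-1],[-38,0,0,0,-1],[0,0,0,0,-1],[0,0,0,0,-1]]]'
python3 - <<'E'
from h import *
a=cv2.imread("pics/top0.png")[:,:,::-1].astype(int);b=grab("top");c=np.abs(b["pixels"].astype(int)-a).sum(2)>90
for n,(x0,y0,x1,y1) in {"cupboard+handle":(130,75,312,225),"keeper":(183,243,223,282),"tongs":(324,178,404,204)}.items(): print(n,c[y0:y1,x0:x1].sum())
h=b["pixels"][205:228,200:262]; 
import numpy as np
yy,xx=np.nonzero(c[75:225,130:312]); print("where",(xx.min()+130,xx.max()+130,yy.min()+75,yy.max()+75) if len(xx) else None)
yy,xx=np.nonzero(c[178:204,324:404]); print("tongs diff",(xx.min()+324,xx.max()+324,yy.min()+178,yy.max()+178) if len(xx) else None)
g=cv2.cvtColor(b["pixels"],cv2.COLOR_RGB2HSV);X=np.array([.992,-.125,0]);Y=np.array([.125,.992,0])
for k,cc in(("A",[.561,-.204,.209]),("B",[.53,-.461,.209])):
  print(k,[g[int(p[1]),int(p[0])].tolist() for p in proj(b,[np.array(cc)+x*X+y*Y+[0,0,z] for x,y,z in [(0,.04,.004),(0,.014,.004),(0,-.03,.004),(-.0335,.02,-.065)]])])
print(ctrl.get_state()["ft_force"])
E
```

```text
time: 57.02
position: [0.4207, 0.1796, 0.303]
tool_rot: [2.131, 2.307, 0.002]
ft_force: [0.8, -0.3, 0.5]
grip_width: 0.351
grip_force: 0.0
time: 57.68
position: [0.4359, -0.0112, 0.3581]
tool_rot: [-2.138, -2.301, -0.002]
ft_force: [-0.0, 0.8, 0.6]
grip_width: 0.871
grip_force: 0.0
cupboard+handle 2880
keeper 0
tongs 62
where (np.int64(250), np.int64(311), np.int64(158), np.int64(224))
tongs diff (np.int64(352), np.int64(383), np.int64(178), np.int64(180))
A [[113, 11, 184], [107, 10, 182], [113, 11, 187], [120, 8, 190]]
B [[110, 13, 181], [113, 11, 179], [116, 11, 187], [111, 9, 196]]
[-0.32690285  0.12932454  0.15559379]
```

```bash
python3 -c "
from bench import job
print(job.close_job())"
```

```text
the job is handed in; nothing more can be done
None
```

I handed the job in at about 58 s: both caddies present hang on hooks 0 and 2, the one jar stands upright in the cupboard, the shutter is down to its stop, and the top-view check showed no movement of the garlic keeper or tongs.

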